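Slide the separator over the star puzzle, stack the frog puzzle and bar the case

TASK

Pack the puzzle case: slide the plywood separator along the ledge, without lifting it off, until it lies flat and fully home on the star puzzle in the bay, then put the frog puzzle board on top of it and slide that fully home under the lip as well. Finally swing the red bar fully shut into its catch across the mouth. Work gently, never ramming or pressing hard, and leave the duck, the star and the fish board where they are.

Things in the scene. Friction and masses are not known exactly. Their poses are not given: they have to be found in the camera images.
- case: beech puzzle case, fixed. Origin: at table height under the middle of its mouth; +x axis points through the mouth into the bay. Loading ledge: x -185..0 mm, 170 mm wide, top 23 mm above the table. Bay: x 0..121 mm to the back wall (59 mm high); side walls 42 mm high, inner faces at y +-59 mm, flaring to about +-69 mm over the first 25 mm at the mouth. Open above except for the lip.
- bay (a point): point in the case at (61, 0, 22) mm: middle of the top of the star board in the bay. The home place of the separator's origin; the frog board's is 8 mm above it.
- lip (a point): middle of the front lower edge of the lip that sticks out 14.5 mm from the back wall over the bay, at (106.5, 0, 51) mm in the case; the lip is 8 mm thick. Anything going home must slide in beneath it.
- bar_hinge (a point): on the bar's vertical hinge axis, at (-11, -87, 34) mm in the case.
- catch (a point): inside the brass catch where the bar's free end rests when shut, at (-11, 90, 34) mm in the case; the catch is up to 51 mm high.
- sheet: separator: plain plywood sheet 120 (its x) x 112 (its y) x 8 mm, 80 g, starts on the ledge somewhat askew. Origin: centre of its underside. Fits the bay only with its x axis along the case's x axis (either way round).
- frog_board: frog puzzle board: wooden board 120 (its x) x 112 (its y) x 16 mm with green border and a green frog knob at its middle (round, 30 mm diameter, rising 32 mm above the board to 48 mm; the eyes to 55 mm), about 200 g, lying on the table. Origin: centre of its underside. Fits the bay only with its x axis along the case's x axis (either way round).
- fish_board: bystander: board of the same size with blue border and blue fish knob, lying on the table; it and the frog board may have swapped places. Origin: centre of its underside.
- star_board: board 120 x 112 x 16 mm with a flat yellow star, already lying in the bay. Origin: centre of its underside, 6 mm above the table.
- duck: bystander: chunky red wooden duck, 110 x 42 x 76 mm high. Origin: centre of its underside.
- star: bystander: yellow star piece, 80 mm across, 22 mm thick. Origin: centre of its underside.
- bar_peg (a point): the upright wooden peg on the bar, 90 mm from the hinge axis: 14 mm diameter, from 43 mm to 85 mm above the table, with an 18 mm ball on top (top at 93 mm). This point is on its axis, 65 mm above the table.
- bar (a joint): swing of the red bar about its vertical hinge, rad: 0 = shut, resting in the catch; grows as it opens, out over the ledge and away. Bar 14 mm thick, 180 mm long, from 25 to 43 mm above the table; shut, it runs along the case's +y from the hinge, its inner face 4 mm in front of the mouth, so it shuts only when sheet and board are home.
There are look-alikes about, which are no part of the job. There is more than one size of the sheet; the one meant has the size given above.

How it is judged:
On the way, in this order (a step that is already met when the one before it is completed fails the run):
1. the separator lies flat and fully home on the star puzzle in the bay (x of sheet in the frame of case above 0.0565 m and z of sheet in the frame of case between 0.019 and 0.025 m and horizontal distance between sheet and star_board below 0.012 m and angle between sheet's own z axis and vertical below 0.05 rad and angle between the x axis of sheet and the x axis of case, either way round below 0.07 rad), for 0.2 s.
2. the frog board lies flat on the separator, fully home under the lip (x of frog_board in the frame of case above 0.0565 m and z of frog_board in the frame of case between 0.027 and 0.033 m and horizontal distance between sheet and frog_board below 0.012 m and angle between frog_board's own z axis and vertical below 0.05 rad and angle between the x axis of frog_board and the x axis of case, either way round below 0.07 rad), for 0.2 s.
At the end, for the whole second after the job is handed in: Separator flat on the star board and frog board flat on the separator, both home in the bay (within 4.5 mm of the back wall, squared with the case within 0.07 rad) and at rest; the red bar shut in its catch (joint below 0.05 rad) (all of step 1 and all of step 2 and linear speed of each of frog_board, sheet below 0.02 m/s and value of joint bar below 0.05 rad); the robot touches nothing.
It fails at once if the separator is lifted off the ledge (more than 25 mm) or falls off it (z of sheet in the frame of case above 0.048 m or z of sheet in the frame of case below 0.012 m).
It fails at once if rammed or pressed hard: more than 40 N between the case and the separator or frog board, or between the frog board and the separator (contact force between case and sheet above 40 N or contact force between any of case, sheet and frog_board above 40 N).
It fails at once if the duck, the star or the fish board is moved more than 30 mm (distance of any of duck, star, fish_board from where it was at the start of the episode above 0.03 m).
It also fails if it takes over 72 s, if anything falls off the work surface, if the arm or the gripper's body presses on something with over 40 N, if the wrist force passes 120 N, or if a joint passes its speed limit or range.

ROBOT

A 7-joint arm with a two-finger parallel gripper is mounted at the origin on the work surface. World frame = base frame: x ahead of the robot, y to its left, z up, the work surface at z = 0. Lengths are in m, angles in rad, forces in N, time in s.
With the tool pointing down it reaches from about 0.4 to 0.85 m from the base axis. Payload 10.4 kg.
Tool frame: the origin (TCP) lies at the very end of the fingers, on their centre line; the grasp point (between the pads) lies 19 mm behind it; y points along the fingers, x is the direction in which the jaws open and shut, and the axes are right-handed (so a half turn about y gives the same grasp; the last joint's range is limited). The gripper opens to 87 mm and grips with 3 to 60 N. Pads are 19 mm wide; open, the fingers measure 117 mm over their backs; the gripper's body (75 mm by 190 mm) begins 51 mm behind the grasp point.
Start: joints at [1.209, 0.332, -0.065, 1.46, 0.022, 1.35, -0.088], TCP at [0.208, -0.589, 0.223] pointing down, gripper open.
Joint ranges: [-2.6, 2.6], [-0.5, 2.12], [-1.47, 1.34], [0.16, 2.42], [-1.27, 4.41], [0.06, 2.06], [-2.6, 2.6]. Speed limits (rad/s): [2.22, 2.22, 2.79, 2.79, 3.14, 3.14, 3.14].

INTERFACE

Orientations are given as a unit quaternion [x, y, z, w].
In Python, from bench import readout, vision, r gives the robot as it stands.
- The arm moves only by the tool arm_command, never from a script. Its argument "targets" is a list that holds one entry, the list of rows, each a list of 6 numbers: the shift along the tool's x, y, z in m, then the turn, a rotation vector about the tool's x, y, z in degrees. A call has 1 to 12 rows; each row shifts and turns the commanded pose from where the row before left it, along the tool's axes as they then stand; what a row does not reach is not made up. A row lasts 1/12 s, in which the tool goes at most 41.7 mm and 7.16 degrees, less where a joint would pass 70% of its speed; a pose out of reach is approached as far as the arm can. A call is refused whole if a number of a shift passes 0.0417 or a number of a turn 7.16, either way. A call with a gripper value outside its range is refused whole. "hand" is the opening, from 0 (shut) to 1 (fully open), set as the call begins (left out, the last holds). The fingers move at their own pace and stop on an object; "grip_force" is the grip in N (left out, the last holds). Time passes only in rows, so rows that do not move let the fingers close. It gives the time, the measured TCP pose, the force and the opening at its end, in the units of the state.
- readout.read_state(): the state, without advancing time (a new reading comes with each control period).
- vision.camera(name): name is "scene" or "top"; returns a dict with "pixels" (400x640x3 uint8, blue, green, red), "fovy" (degrees; the focal length in pixels is half the picture's height over the tangent of half this angle, whatever the lens; pixels are square), "cx", "cy" (the principal point, pixels), "R" (3x3) and "t" (3): a world point X has camera coordinates R X + t. Camera axes: x right, y down, z forward; pixel columns grow to the right and rows downward; lengths in m; the calibration is good to about 2 mm. A picture is of the moment at which its call begins. There is no depth.
- r.close_job(): hands the job in, once; it reports no verdict.
The state is a dict: "time": time; "joint_positions": joint angles; "joint_vel": joint speeds; "joint_torque": joint torques, N m; "ee_pos": TCP position; "eef_rot": TCP orientation; "ft_force": force on the tool from outside, world axes, zero at the start; "torque": the same for the moment, N m; "width": finger opening in m.
Only numpy, scipy, OpenCV 4.12 (cv2) and the standard library are available. Lean on these libraries where they do the work, as an engineer would, in place of code of your own. Each camera call takes 0.05 s, during which the arm holds its last target.

## Working session

There is one attempt and no reset: what is moved stays moved. The work goes in short steps, Python scripts to look and compute and a tool call to move; the robot and the scene stay as the last step left them, time stands still between calls to the robot, and variables do not carry over. Pictures are saved under pics/ and viewed, and the job is handed in when it is done.

Besides the shell and the picture viewer there is one more tool, called after "Call:" by a JSON object that holds its "api" and its "payload". arm_command: Moves the arm, as the interface text tells. Its arguments: {"type":"object","properties":{"targets":{"type":"array","items":{"type":"array","items":{"type":"array","items":{"type":"number"}}}},"hand":{"type":"number"},"grip_force":{"type":"number"}},"required":["targets"]}

```bash
ls; mkdir -p pics; cat > h.py <<'E'
import numpy as np, cv2
from bench import readout, vision, r
def shot(name,fn):
    c=vision.camera(name); np.savez(f'cam_{name}.npz',**{k:np.array(v) for k,v in c.items()}); cv2.imwrite(fn,c['pixels']); return c
def load(name): return {k:v for k,v in np.load(f'cam_{name}.npz').items()}
def proj(c,X):
    f=200/np.tan(np.radians(float(c['fovy']))/2); p=c['R']@np.array(X,float)+c['t']; return np.array([c['cx']+f*p[0]/p[2],c['cy']+f*p[1]/p[2]])
def unproj(c,u,v,z):
    f=200/np.tan(np.radians(float(c['fovy']))/2); d=c['R'].T@np.array([(u-c['cx'])/f,(v-c['cy'])/f,1]); o=-c['R'].T@c['t']; return o+d*(z-o[2])/d[2]
E
python3 - <<'E'
from h import *
for n in('scene','top'):
    c=shot(n,f'pics/{n}0.png'); print(n,c['fovy'],c['cx'],c['cy'],-c['R'].T@c['t'],c['R'],[k for k in c])
print(readout.read_state())
E
```

```text
pics
scene 53.658204538102204 318.92541735643914 202.2040660207932 [1.17840556 0.19422991 0.86903941] [[-0.37288865  0.92787475  0.0015843 ]
 [ 0.69869576  0.2819103  -0.65753389]
 [-0.61055572 -0.24407998 -0.75342331]] ['pixels', 'fovy', 'cx', 'cy', 'R', 't']
top 52.00308319686137 316.9744186327812 202.08426828347967 [ 0.35521143 -0.0577577   1.09062864] [[ 0.01204415 -0.99972285  0.02022795]
 [-0.98902559 -0.01488945 -0.14699214]
 [ 0.14725258 -0.01823557 -0.98893081]] ['pixels', 'fovy', 'cx', 'cy', 'R', 't']
{'time': 0.1, 'joint_positions': array([ 1.20941389,  0.33283429, -0.06468404,  1.46082209,  0.02159946,
        1.34991067, -0.08852779]), 'joint_vel': array([-0.00092438, -0.00265732, -0.00091892, -0.00299268, -0.00146332,
       -0.00049259, -0.00066627]), 'joint_torque': array([ 1.34452875e-03, -6.24545574e+01,  2.45844695e-02, -3.90717030e+01,
       -6.14397973e-02,  3.66533536e-02,  4.94739447e-05]), 'ee_pos': array([ 0.20758857, -0.58916243,  0.22183429]), 'eef_rot': array([-0.57688646,  0.40894081, -0.40817844,  0.57737318]), 'ft_force': array([ 0.34784346,  0.23003043, -0.76724015]), 'torque': array([-0.00310319,  0.02119296, -0.01253718]), 'width': 0.08692280253050846}
```

View pics/scene0.png

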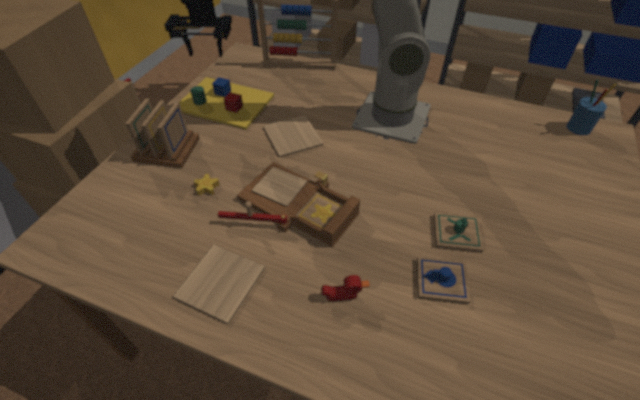

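View pics/top0.png

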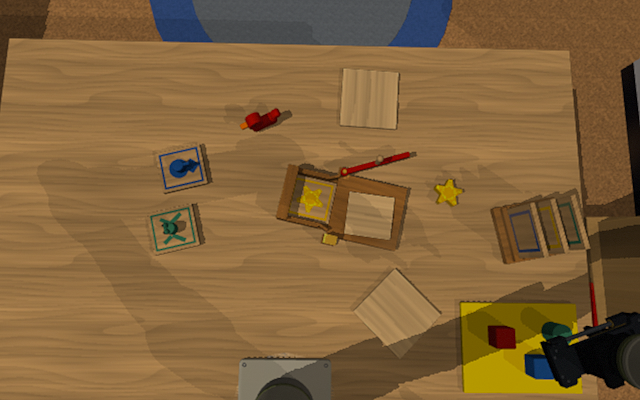

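The top view shows the case with its bay at (313,200) and its ledge at (370,215), with a light sheet lying on the ledge. There are other sheets on the table at (369,98) and (397,312). The red bar runs from (343,173) to (414,154). The frog board is at (175,229), the fish board at (183,168), the duck at (262,121) and the star at (449,193). Next I'll look at enlarged crops.

```bash
python3 - <<'E'
from h import *
c=load('top');p=c['pixels']
def crop(x0,y0,x1,y1,s,fn):
    im=cv2.resize(p[y0:y1,x0:x1],None,fx=s,fy=s,interpolation=cv2.INTER_CUBIC)
    for x in range((x0+9)//10*10,x1,10): cv2.putText(im,str(x),((x-x0)*s,8),0,.3,(255,255,255));cv2.line(im,((x-x0)*s,10),((x-x0)*s,14),(255,255,255))
    for y in range((y0+9)//10*10,y1,10): cv2.putText(im,str(y),(0,(y-y0)*s+3),0,.3,(255,255,255))
    cv2.imwrite(fn,im)
crop(270,145,425,255,5,'pics/t_case.png')
crop(140,135,220,260,4,'pics/t_frog.png')
E
```

```text
(no output)
```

View pics/t_case.png

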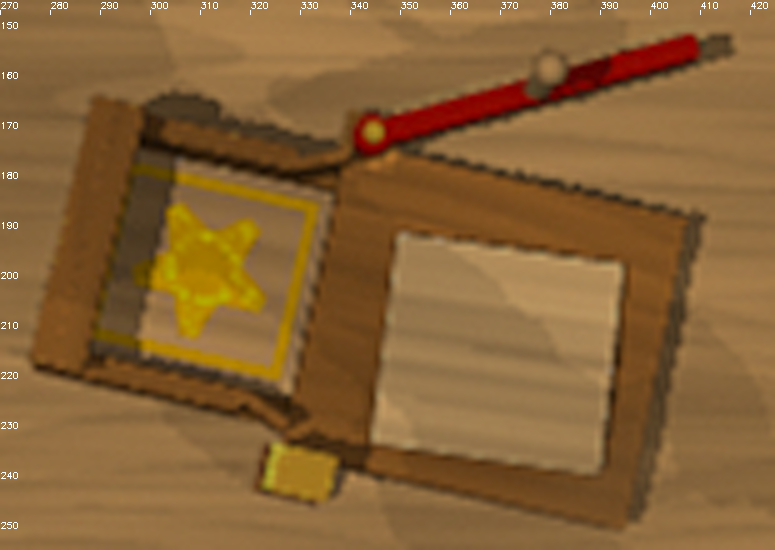

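View pics/t_frog.png

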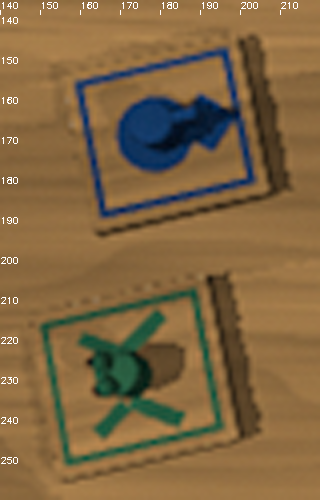

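```bash
cat > m.py <<'E'
from h import *
from scipy.optimize import least_squares
c=load('top')
# case fit: points in case frame (m) & pixels
P=[((-.185,-.085,.023),(408.6,188.2)),((-.185,.085,.023),(394.4,250.2)),((-.011,-.087,.048),(344.6,171.2)),]
def res(q):
    x,y,a=q;R=np.array([[np.cos(a),-np.sin(a),0],[np.sin(a),np.cos(a),0],[0,0,1]])
    return np.concatenate([proj(c,R@np.array(k)+[x,y,0])-u for k,u in P])
s=least_squares(res,[.35,0,1.3]);print('case',s.x,np.degrees(s.x[2]),s.fun)
x,y,a=s.x;R2=np.array([[np.cos(a),-np.sin(a)],[np.sin(a),np.cos(a)]])
def tocase(p): return R2.T@(p[:2]-[x,y])
for n,u,z in [('lipL',(299,166),.059),('lipR',(287.6,215.4),.059),('catch c',(330,238.5),.051),('peg ball',(379.7,158.6),.084),('barend',(408.5,154.3),.043),('star corner',(335.8,184),.022),('star corner',(329,223.5),.022)]:
    print(n,np.round(tocase(unproj(c,*u,z))*1000,1), unproj(c,*u,z))
S=np.array([unproj(c,*u,.031)[:2] for u in [(349.6,191.2),(395,197.4),(390.6,239.8),(344.4,233.6)]])
print('sheet world',S,'sides',[np.linalg.norm(S[i]-S[i-1]) for i in range(4)]);
SC=np.array([tocase(q) for q in S]);print('sheet case',SC*1000,'centre',SC.mean(0)*1000,S.mean(0))
d=(SC[0]+SC[3]-SC[1]-SC[2]);print('sheet yaw rel case deg',np.degrees(np.arctan2(d[1],d[0])))
e=(SC[3]+SC[2]-SC[1]-SC[0]);print('check',np.degrees(np.arctan2(-e[0],e[1])))
F=np.array([unproj(c,*u,.016)[:2] for u in [(149.5,214.5),(192.5,205),(204,245),(156,255)]])
print('frog',F,'sides',[np.linalg.norm(F[i]-F[i-1]) for i in range(4)],F.mean(0))
print('knob',unproj(c,169,228,.045))
E
python3 m.py
```

```text
case [ 0.51203493 -0.11924183  1.35357206] 77.55396613665106 [-0.89363006 -0.01515676  0.57262033  0.66513912  0.30266702 -0.6621767 ]
lipL [107.2 -68.6] [ 0.60207424 -0.02935106  0.059     ]
lipR [105.3  62.5] [ 0.47367113 -0.00291852  0.059     ]
catch c [-12.4  94.3] [ 0.41729586 -0.11103605  0.051     ]
peg ball [ -88.8 -128.8] [ 0.61871678 -0.2337079   0.084     ]
barend [-165.3 -170. ] [ 0.6424388  -0.31731726  0.043     ]
star corner [  3.7 -52. ] [ 0.56362641 -0.12686994  0.022     ]
star corner [-2.2 54.7] [ 0.45815625 -0.10961487  0.022     ]
sheet world [[ 0.54319587 -0.16269109]
 [ 0.52852207 -0.28220774]
 [ 0.41721191 -0.2689957 ]
 [ 0.43163317 -0.14925116]] sides [np.float64(0.11236932913689555), np.float64(0.12041407176133115), np.float64(0.11209152010861977), np.float64(0.12060981430230681)]
sheet case [[ -35.71237138  -39.79282076]
 [-155.5828036   -51.22208835]
 [-166.67081976   60.31967413]
 [ -46.63227578   72.04465873]] centre [-101.14956763   10.33735594] [ 0.48014076 -0.21578642]
sheet yaw rel case deg 5.512693749967041
check 5.626774540043191
frog [[0.47578613 0.36027557]
 [0.50253846 0.24986326]
 [0.39822108 0.21428628]
 [0.370961   0.33611194]] sides [np.float64(0.10757411295712659), np.float64(0.11360706949698186), np.float64(0.11021723011511053), np.float64(0.1248383099692138)] [0.43687667 0.29013426]
knob [0.43881379 0.29747577 0.045     ]
```

The sheet on the ledge measures 120.5 × 112.2 mm, which fits the separator. It sits at case (-101, 10) mm with a yaw of +5.5°. The fit to the other case points agrees within about 3 mm. The green frog board at (173,229) is the one with the frog knob and the one at (183,168) has the fish knob, so I'll check the frog in an enlarged crop.

```bash
python3 - <<'E'
from h import *
for n,(x0,y0,x1,y1) in dict(top=(140,195,215,265),scene=(425,205,490,260)).items():
    p=load(n)['pixels'];s=10
    im=cv2.resize(p[y0:y1,x0:x1],None,fx=s,fy=s,interpolation=cv2.INTER_CUBIC)
    im=cv2.convertScaleAbs(im,alpha=1.6)
    for x in range((x0+9)//10*10,x1,10): cv2.putText(im,str(x),((x-x0)*s,10),0,.4,(255,255,255));cv2.line(im,((x-x0)*s,12),((x-x0)*s,18),(255,255,255))
    for y in range((y0+9)//10*10,y1,10): cv2.putText(im,str(y),(0,(y-y0)*s+3),0,.4,(255,255,255))
    cv2.imwrite(f'pics/f_{n}.png',im)
E
```

```text
(no output)
```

View pics/f_top.png

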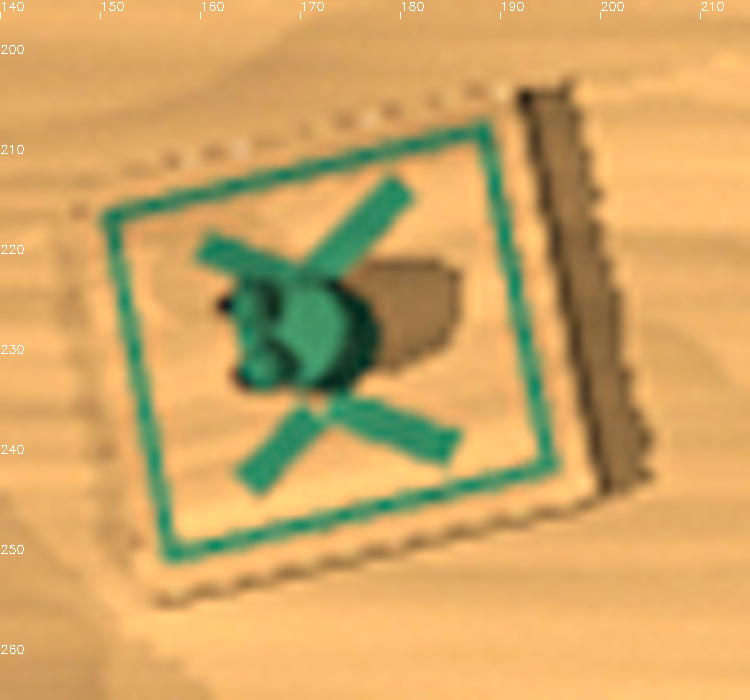

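View pics/f_scene.png

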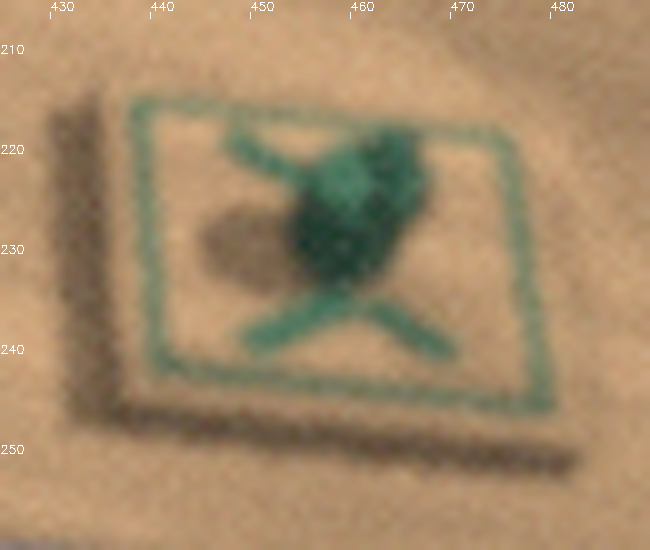

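The frog knob with its eyes is clear in both crops. The border corners in the top view are (151,216.3), (188.3,208), (195,241.5) and (157.5,250.5). Next I'll refine the case pose with the scene view.

```bash
python3 - <<'E'
from h import *
for n,(x0,y0,x1,y1) in dict(scene=(230,155,370,250)).items():
    p=load(n)['pixels'];s=5
    im=cv2.resize(p[y0:y1,x0:x1],None,fx=s,fy=s,interpolation=cv2.INTER_CUBIC)
    im=cv2.convertScaleAbs(im,alpha=1.6)
    for x in range((x0+9)//10*10,x1,10): cv2.putText(im,str(x),((x-x0)*s,10),0,.4,(255,255,255));cv2.line(im,((x-x0)*s,12),((x-x0)*s,18),(255,255,255))
    for y in range((y0+9)//10*10,y1,10): cv2.putText(im,str(y),(0,(y-y0)*s+3),0,.4,(255,255,255))
    cv2.imwrite(f'pics/c_{n}.png',im)
st=readout.read_state()
from scipy.spatial.transform import Rotation as Ro
print(Ro.from_quat(st['eef_rot']).as_matrix().round(3))
c=load('top')
B=np.array([unproj(c,*u,.016)[:2] for u in [(151,216.3),(188.3,208),(195,241.5),(157.5,250.5)]])
print(B,B.mean(0),[np.linalg.norm(B[i]-B[i-1]) for i in range(4)])
d=B[0]+B[3]-B[1]-B[2];print('frog x yaw',np.degrees(np.arctan2(d[1],d[0])))
d=B[2]+B[3]-B[1]-B[0];print('frog other',np.degrees(np.arctan2(d[1],d[0])))
c=load('scene')
B=np.array([unproj(c,*u,.016)[:2] for u in [(438.5,215.3),(475.5,218.8),(479,245.5),(440.5,241.5)]])
print(B,B.mean(0),[np.linalg.norm(B[i]-B[i-1]) for i in range(4)])
E
```

```text
[[ 0.332 -0.     0.943]
 [-0.943  0.001  0.332]
 [-0.001 -1.    -0.   ]]
[[0.47110923 0.35604572]
 [0.49441958 0.26038344]
 [0.40696474 0.23800904]
 [0.38253542 0.33306504]] [0.43875724 0.29687581] [np.float64(0.09150644968587726), np.float64(0.0984613911019327), np.float64(0.09027160672689025), np.float64(0.09814497287041567)]
frog x yaw 104.0532321649227
frog other -165.5515785146088
[[0.40744907 0.24469858]
 [0.38167349 0.34196095]
 [0.46992729 0.3621924 ]
 [0.49478145 0.26637622]] [0.43845782 0.30380704] [np.float64(0.08998257813163327), np.float64(0.10061982831906648), np.float64(0.09054305118661261), np.float64(0.0989872151559225)]
```

View pics/c_scene.png

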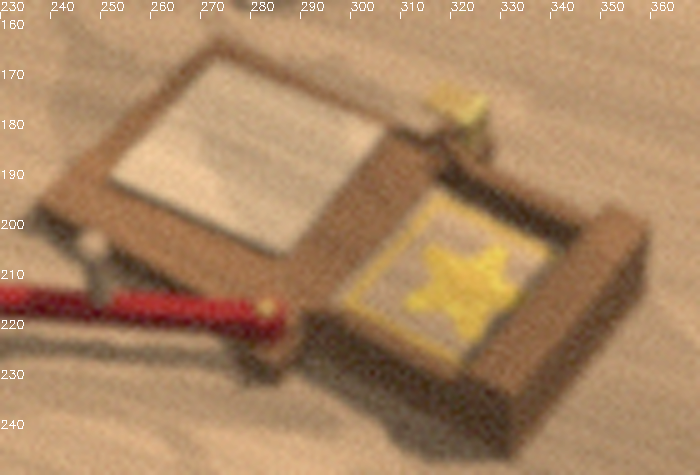

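```bash
cat > m2.py <<'E'
from h import *
from scipy.optimize import least_squares
ct,cs=load('top'),load('scene')
# (x,y sign or y,z): L = (-.185,+-.085,.023) ; H hinge ; lip (.1065,+-w,.059); back (b,+-w,.059)
T=[('L',-1,(408.6,188.2)),('L',1,(394.4,250.2)),('H',0,(344.6,171.2)),('P',-1,(299,166)),('P',1,(287.6,215.4)),('B',-1,(288.6,164)),('B',1,(276.6,218.4))]
S=[('L',-1,(237.6,196.4)),('L',1,(273.6,163)),('H',0,(283.4,216.6)),('P',-1,(323,229)),('P',1,(352,196.4)),('B',-1,(333,234)),('B',1,(360,200.6))]
def pt(k,s,w,b,q):
    P={'L':(-.185,s*.085,.023),'H':(-.011,-.087,.048),'P':(.1065,s*w,.059),'B':(b,s*w,.059)}[k]
    x,y,a=q;return [x+P[0]*np.cos(a)-P[1]*np.sin(a),y+P[0]*np.sin(a)+P[1]*np.cos(a),P[2]]
def fit(L):
    def res(q): return np.concatenate([proj(c,pt(k,s,q[3],q[4],q[:3]))-u for c,D in L for k,s,u in D])
    s=least_squares(res,[.51,-.12,1.35,.066,.131],loss='soft_l1');print(s.x.round(4),np.degrees(s.x[2]).round(2),'\n',res(s.x).reshape(-1,2).round(1).tolist())
fit([(ct,T)]);fit([(cs,S)]);fit([(ct,T),(cs,S)])
E
python3 m2.py
```

```text
[ 0.5117 -0.1195  1.3585  0.0686  0.1333] 77.84 
 [[-0.9, -0.3], [0.9, 0.5], [0.2, -0.6], [0.2, 0.3], [-0.8, 2.6], [0.4, 0.0], [-0.2, -2.8]]
[ 0.5136 -0.1105  1.3585  0.0687  0.1328] 77.84 
 [[-1.0, -0.9], [-0.2, -1.0], [0.3, 0.2], [1.2, 0.5], [-0.2, 0.1], [-0.2, 0.2], [0.1, -0.0]]
[ 0.5123 -0.1153  1.3562  0.0684  0.1332] 77.71 
 [[-2.4, -0.4], [-0.8, 0.4], [-1.3, -0.8], [-1.4, 0.1], [-2.5, 2.1], [-1.1, -0.3], [-1.8, -3.3], [-2.2, -1.8], [-1.3, -1.7], [-1.2, -0.7], [-0.4, -0.4], [-1.7, -0.5], [-1.6, -0.7], [-1.4, -0.6]]
```

The two cameras disagree by 7–9 mm in world y. I'll check both against the gripper, whose pose is known, once it is over the work.

```bash
cat > plan.py <<'E'
from h import *
from scipy.spatial.transform import Rotation as Ro
# case pose guess, editable
CASE=[.512,-.1175,1.3575]
def case2w(p):
    x,y,a=CASE;return np.array([x+p[0]*np.cos(a)-p[1]*np.sin(a),y+p[0]*np.sin(a)+p[1]*np.cos(a),p[2]])
def w2case(p):
    x,y,a=CASE;d=np.array(p[:2])-[x,y];return np.array([d[0]*np.cos(a)+d[1]*np.sin(a),-d[0]*np.sin(a)+d[1]*np.cos(a)])
def go(tgt,yaw=None):
    """tgt world pos, yaw of tool x axis (rad, mod pi). prints total turn about tool y (deg) and shift in tool axes after/before turn"""
    s=readout.read_state();R=Ro.from_quat(s['eef_rot']).as_matrix();p=s['ee_pos']
    d=np.array(tgt)-p
    cur=np.arctan2(R[1,0],R[0,0])
    print('t',round(s['time'],2),'pos',p.round(4),'case',(w2case(p)*1000).round(1),'yaw',np.degrees(cur).round(2),'F',s['ft_force'].round(1),'w',round(s['width'],4),'q7',s['joint_positions'].round(2))
    print('shift (tool axes now) mm',(R.T@d*1000).round(1))
    if yaw is not None:
        t=(yaw-cur+np.pi/2)%np.pi-np.pi/2
        # tool y is down => +rot about tool y = -yaw
        Rn=np.array([[np.cos(cur+t),0,0],[np.sin(cur+t),0,0],[0,-1,0]],float);Rn[:,2]=np.cross(Rn[:,0],Rn[:,1])
        print('turn about y deg',round(-np.degrees(t),2),'shift after turn mm',(Rn.T@d*1000).round(1),'tilt rv err', (Ro.from_matrix(R.T@Rn).as_rotvec(degrees=True)).round(2))
E
python3 - <<'E'
from plan import *
go(case2w([-.195,0,.15]),CASE[2]+np.pi/2)
go(case2w([-.101,.09,.15]),CASE[2])
print(proj(load('top'),[0,0,0]),proj(load('scene'),[0,0,0]))
E
```

```text
t 0.1 pos [ 0.2076 -0.5892  0.2218] case [-525.4  197.7] yaw -70.59 F [ 0.3  0.2 -0.8] w 0.0869 q7 [ 1.21  0.33 -0.06  1.46  0.02  1.35 -0.09]
shift (tool axes now) mm [-177.6   72.   341.6]
turn about y deg -58.37 shift after turn mm [197.7  71.8 330.4] tilt rv err [-3.000e-02 -5.837e+01 -7.000e-02]
t 0.1 pos [ 0.2076 -0.5892  0.2218] case [-525.4  197.7] yaw -70.59 F [ 0.3  0.2 -0.8] w 0.0869 q7 [ 1.21  0.33 -0.06  1.46  0.02  1.35 -0.09]
shift (tool axes now) mm [-304.8   72.2  314.3]
turn about y deg 31.63 shift after turn mm [-424.4   71.8  107.7] tilt rv err [ 2.000e-02  3.163e+01 -7.000e-02]
[283.34576132 406.36810821] [390.6375587  116.90048681]
```

Call:
{"api": "arm_command", "payload": {"targets": [[[0, 0, 0, 0, 6.33, 0], [0, 0, 0, 0, 6.33, 0], [0, 0, 0, 0, 6.33, 0], [0, 0, 0, 0, 6.33, 0], [0, 0, 0, 0, 6.31, 0], [-0.02, 0, 0.005, 0, 0, 0], [-0.035, 0, 0.009, 0, 0, 0], [-0.035, 0, 0.009, 0, 0, 0], [-0.035, 0, 0.009, 0, 0, 0], [-0.035, 0, 0.009, 0, 0, 0], [-0.035, 0, 0.009, 0, 0, 0], [-0.035, 0, 0.009, 0, 0, 0]]], "hand": 0.6}}

```text
time: 1.1
ee_pos: [0.3144, -0.3754, 0.2223]
eef_rot: [-0.444, 0.55, -0.55, 0.444]
ft_force: [1.1, 0.3, -0.1]
width: 0.0522
```

Call:
{"api": "arm_command", "payload": {"targets": [[[-0.035, 0, 0.009, 0, 0, 0], [-0.035, 0, 0.009, 0, 0, 0], [-0.035, 0, 0.009, 0, 0, 0], [-0.035, 0, 0.009, 0, 0, 0], [-0.035, 0.018, 0.009, 0, 0, 0], [-0.02, 0.02, 0.003, 0, 0, 0], [0, 0.02, 0, 0, 0, 0], [0, 0.015, 0, 0, 0, 0], [0, 0, 0, 0, 0, 0], [0, 0, 0, 0, 0, 0]]]}}

```text
time: 1.93
ee_pos: [0.4018, -0.1966, 0.1492]
eef_rot: [-0.444, 0.551, -0.55, 0.444]
ft_force: [-0.5, 0.0, 0.3]
width: 0.0522
```

```bash
python3 - <<'E'
from plan import *
go(case2w([-.101,.09,.05]),CASE[2])
p=readout.read_state()['ee_pos']
for n in('top','scene'):
    c=shot(n,f'pics/{n}1.png'); u=proj(c,p);print(n,u)
    x0,y0=int(u[0])-35,int(u[1])-35
    im=cv2.resize(c['pixels'][y0:y0+70,x0:x0+70],None,fx=8,fy=8,interpolation=cv2.INTER_CUBIC); im=cv2.convertScaleAbs(im,alpha=1.6)
    q=((u-[x0,y0])*8+4).astype(int);cv2.drawMarker(im,tuple(int(i) for i in q),(255,0,255),0,15);cv2.imwrite(f'pics/g_{n}.png',im)
E
```

```text
t 1.93 pos [ 0.4018 -0.1966  0.1492] case [-100.6   91. ] yaw -102.22 F [-0.5  0.   0.3] w 0.0522 q7 [ 0.72  0.02 -0.37  1.98  0.01  1.14 -1.44]
shift (tool axes now) mm [ 0.4 99.2  1.1]
turn about y deg 0.0 shift after turn mm [ 0.4 99.2  1. ] tilt rv err [ 0.09  0.   -0.03]
top [369.44278216 243.24107163]
scene [292.5396089  138.35833213]
```

View pics/g_top.png

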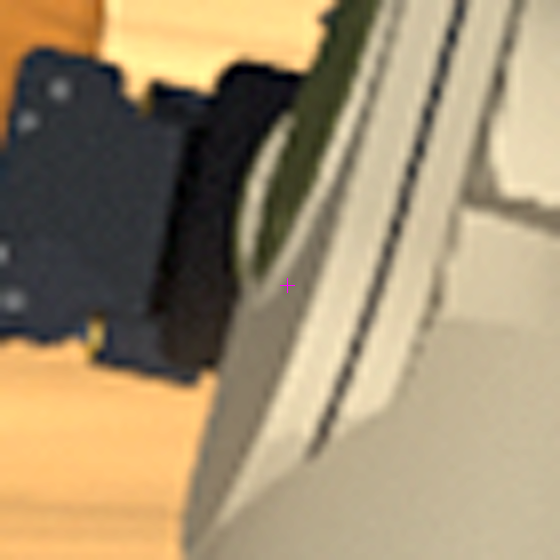

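View pics/g_scene.png

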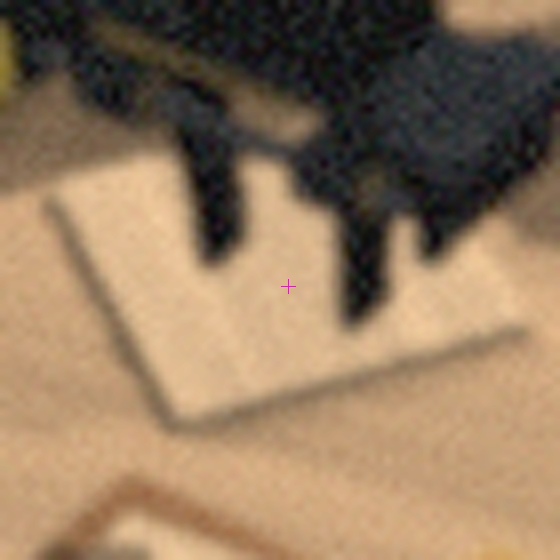

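In the scene view the fingertips show within 0.6 px of the predicted position, so the scene camera is good and the top view is biased by about 8 mm in world y. I'll use the case pose from the scene view. The sheet's pose relative to the case still holds.

```bash
sed -i 's/^CASE=.*/CASE=[.512,-.1105,1.3585]/' plan.py; python3 - <<'E'
from plan import *
go(case2w([-.103,.094,.0265]),CASE[2])
E
```

```text
t 2.03 pos [ 0.4027 -0.1972  0.1505] case [-107.8   88.6] yaw -102.25 F [ 0.4  0.5 -0.2] w 0.0523 q7 [ 0.72  0.02 -0.37  1.98  0.01  1.14 -1.44]
shift (tool axes now) mm [ -4.8 124.   -5.6]
turn about y deg -0.09 shift after turn mm [ -4.8 124.   -5.4] tilt rv err [-0.07 -0.09  0.02]
```

Call:
{"api": "arm_command", "payload": {"targets": [[[-0.005, 0.025, -0.005, 0, 0, 0], [0, 0.03, 0, 0, 0, 0], [0, 0.03, 0, 0, 0, 0], [0, 0.02, 0, 0, 0, 0], [0, 0.012, 0, 0, 0, 0], [0, 0.007, 0, 0, 0, 0], [0, 0, 0, 0, 0, 0], [0, 0, 0, 0, 0, 0]]]}}

```text
time: 2.7
ee_pos: [0.3991, -0.1912, 0.0265]
eef_rot: [0.444, -0.55, 0.551, -0.444]
ft_force: [-0.1, 0.0, 0.6]
width: 0.0521
```

Call:
{"api": "arm_command", "payload": {"targets": [[[0, 0, 0.003, 0, 0, 0], [0, 0, 0.003, 0, 0, 0], [0, 0, 0.003, 0, 0, 0], [0, 0, 0.003, 0, 0, 0], [0, 0, 0.003, 0, 0, 0], [0, 0, 0.003, 0, 0, 0], [0, 0, 0.003, 0, 0, 0], [0, 0, 0, 0, 0, 0]]]}}

```text
time: 3.37
ee_pos: [0.4196, -0.1953, 0.0256]
eef_rot: [0.444, -0.55, 0.55, -0.444]
ft_force: [0.1, -0.3, -0.3]
width: 0.0521
```

```bash
cat > look.py <<'E'
import sys
from plan import *
def look(n,x0,y0,x1,y1,s,fn,alpha=1.6):
    p=shot(n,f'pics/full_{fn}.png')['pixels']
    im=cv2.resize(p[y0:y1,x0:x1],None,fx=s,fy=s,interpolation=cv2.INTER_CUBIC);im=cv2.convertScaleAbs(im,alpha=alpha)
    for x in range((x0+9)//10*10,x1,10): cv2.putText(im,str(x),((x-x0)*s,10),0,.4,(255,255,255));cv2.line(im,((x-x0)*s,12),((x-x0)*s,18),(255,255,255))
    for y in range((y0+9)//10*10,y1,10): cv2.putText(im,str(y),(0,(y-y0)*s+3),0,.4,(255,255,255))
    cv2.imwrite(f'pics/{fn}.png',im)
E
python3 - <<'E'
from look import *
go(case2w([-.103,.066,.0265]),CASE[2]); look('scene',230,145,370,250,5,'s2')
E
```

```text
t 3.37 pos [ 0.4196 -0.1953  0.0256] case [-102.4   72.5] yaw -102.21 F [ 0.1 -0.3 -0.3] w 0.0521 q7 [ 0.68  0.23 -0.37  2.06  0.11  0.87 -1.53]
shift (tool axes now) mm [ 0.6 -0.9  6.5]
turn about y deg -0.04 shift after turn mm [ 0.6 -0.9  6.5] tilt rv err [-0.02 -0.04 -0.01]
```

View pics/s2.png

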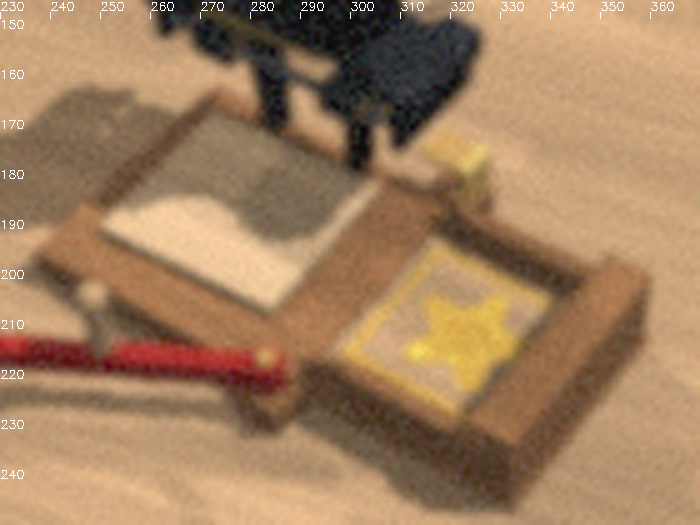

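The fingers now touch the sheet's +y edge at (284,170) and (301,178), and it is already turning square. I'll push on.

Call:
{"api": "arm_command", "payload": {"targets": [[[0, 0, 0.002, 0, 0, 0], [0, 0, 0.002, 0, 0, 0], [0, -0.001, 0.002, 0, 0, 0], [0, 0, 0.0005, 0, 0, 0], [0, 0, 0, 0, 0, 0], [0, 0, -0.02, 0, 0, 0], [0, -0.02, -0.025, 0, 0, 0], [0, -0.03, -0.02, 0, 0, 0], [0, -0.03, 0, 0, 0, 0], [0, -0.03, 0, 0, 0, 0], [0, 0, 0, 0, 0, 0]]]}}

```text
time: 4.33
ee_pos: [0.3643, -0.1841, 0.1419]
eef_rot: [0.443, -0.548, 0.553, -0.445]
ft_force: [1.4, -0.8, 0.7]
width: 0.0523
```

```bash
python3 - <<'E'
from look import *
go(case2w([-.199,0.0,.13]),CASE[2]+np.pi/2); look('scene',230,145,370,250,5,'s3');
E
```

```text
t 4.33 pos [ 0.3643 -0.1841  0.1419] case [-103.1  128.9] yaw -102.23 F [ 1.4 -0.8  0.7] w 0.0523 q7 [ 0.75 -0.07 -0.38  2.09 -0.03  1.11 -1.4 ]
shift (tool axes now) mm [ 95.7  13.3 128.9]
turn about y deg 89.93 shift after turn mm [-128.9   11.9   95.9] tilt rv err [-0.5  89.93 -0.24]
```

View pics/s3.png

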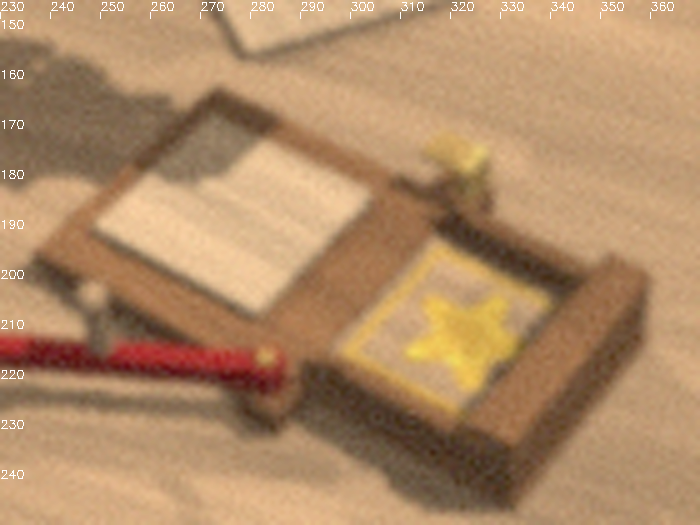

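```bash
python3 - <<'E'
from plan import *
c=load('scene')
S=[w2case(unproj(c,*u,.031))*1000 for u in [(248.6,190.6),(282,208.6),(304.6,184.6),(273,167)]]
print(np.round(S,1),np.mean(S,0))
d=S[1]-S[0];print(np.degrees(np.arctan2(d[1],d[0])))
d=S[2]-S[1];print(np.degrees(np.arctan2(-d[0],d[1])))
E
```

```text
[[-163.1  -57.6]
 [ -41.8  -57.5]
 [ -43.2   52.6]
 [-165.9   58.9]] [-103.46758277   -0.92567887]
0.04400893900789511
0.7373231076294097
```

Call:
{"api": "arm_command", "payload": {"targets": [[[0, 0, 0, 0, -7.1, 0], [0, 0, 0, 0, -7.1, 0], [0, 0, 0, 0, -7.1, 0], [0, 0, 0, 0, -7.1, 0], [0, 0, 0, 0, -7.1, 0], [0, 0, 0, 0, -7.1, 0], [0, 0, 0, 0, -7.1, 0], [0, 0, 0, 0, -7.1, 0], [0, 0, 0, 0, -7.1, 0], [0, 0, 0, 0, -7.1, 0], [0, 0, 0, 0, -7.1, 0], [0, 0, 0, 0, -7.1, 0]]]}}

```text
time: 5.38
ee_pos: [0.3614, -0.1826, 0.1355]
eef_rot: [-0.699, 0.103, -0.102, 0.7]
ft_force: [-0.8, -0.1, -0.2]
width: 0.0526
```

Call:
{"api": "arm_command", "payload": {"targets": [[[0, 0, 0, 0, -4.85, 0], [0.02, 0, -0.015, 0, 0, 0], [0.027, 0, -0.02, 0, 0, 0], [0.027, 0, -0.02, 0, 0, 0], [0.027, 0, -0.02, 0, 0, 0], [0.02, 0, -0.015, 0, 0, 0], [0.008, 0, -0.006, 0, 0, 0], [0, 0, 0, 0, 0, 0], [0, 0, 0, 0, 0, 0]]]}}

```text
time: 6.13
ee_pos: [0.4671, -0.3031, 0.1354]
eef_rot: [-0.703, 0.075, -0.074, 0.704]
ft_force: [0.2, 0.6, 0.6]
width: 0.0526
```

```bash
python3 - <<'E'
from look import *
go(case2w([-.199,-.001,.0265]),CASE[2]+np.pi/2)
E
```

```text
t 6.13 pos [ 0.4671 -0.3031  0.1354] case [-197.8    3.3] yaw -12.16 F [0.2 0.6 0.6] w 0.0526 q7 [ 0.72  0.26 -0.26  1.74  0.07  1.15  0.23]
shift (tool axes now) mm [  4.5 108.9  -1.3]
turn about y deg 0.01 shift after turn mm [  4.3 108.9  -1.2] tilt rv err [-0.06  0.01 -0.1 ]
```

Call:
{"api": "arm_command", "payload": {"targets": [[[0.0045, 0.03, -0.001, 0, 0, 0], [0, 0.03, 0, 0, 0, 0], [0, 0.025, 0, 0, 0, 0], [0, 0.015, 0, 0, 0, 0], [0, 0.009, 0, 0, 0, 0], [0, 0, 0, 0, 0, 0], [0, 0, 0.006, 0, 0, 0], [0, 0, 0.006, 0, 0, 0], [0, 0, 0.006, 0, 0, 0], [0, 0, 0.006, 0, 0, 0], [0, 0, 0.006, 0, 0, 0], [0, 0, 0.006, 0, 0, 0]]]}}

```text
time: 7.13
ee_pos: [0.4799, -0.27, 0.028]
eef_rot: [0.703, -0.075, 0.075, -0.703]
ft_force: [-0.4, -0.6, 0.2]
width: 0.0522
```

Call:
{"api": "arm_command", "payload": {"targets": [[[0, 0, 0.006, 0, 0, 0], [0, 0, 0.006, 0, 0, 0], [0, 0, 0.006, 0, 0, 0], [0, 0, 0.006, 0, 0, 0], [0, 0, 0.006, 0, 0, 0], [0, 0, 0.006, 0, 0, 0], [0, 0, 0, 0, 0, 0], [0, 0, 0, 0, 0, 0]]]}}

```text
time: 7.8
ee_pos: [0.4871, -0.2351, 0.0275]
eef_rot: [-0.703, 0.075, -0.075, 0.703]
ft_force: [0.0, -0.2, 0.9]
width: 0.0521
```

```bash
python3 - <<'E'
from look import *
go(case2w([-.0085,-.00,.0265]),CASE[2]+np.pi/2); look('scene',230,145,370,250,5,'s4');
E
```

```text
t 7.8 pos [ 0.4871 -0.2351  0.0275] case [-127.    -1.9] yaw -12.13 F [ 0.  -0.2  0.9] w 0.0521 q7 [ 0.61  0.36 -0.28  1.87  0.12  0.92  0.06]
shift (tool axes now) mm [ -1.9   1.  118.5]
turn about y deg 0.04 shift after turn mm [ -1.9   1.  118.5] tilt rv err [-0.    0.04 -0.  ]
```

View pics/s4.png

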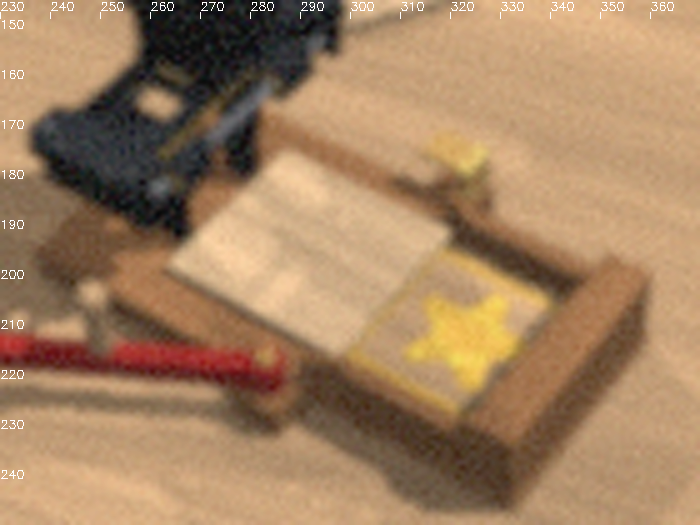

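The sheet's front edge is at the mouth, from (319,192) to (298,216). It looks square and centred between the walls, and forces are under 1 N, so I'll continue.

Call:
{"api": "arm_command", "payload": {"targets": [[[-0.0005, 0, 0.006, 0, 0, 0], [-0.0005, 0, 0.006, 0, 0, 0], [0, 0, 0.006, 0, 0, 0], [0, 0, 0.006, 0, 0, 0], [0, 0, 0.006, 0, 0, 0], [0, 0, 0.006, 0, 0, 0], [0, 0, 0.006, 0, 0, 0], [0, 0, 0.006, 0, 0, 0], [0, 0, 0.006, 0, 0, 0], [0, 0, 0, 0, 0, 0]]]}}

```text
time: 8.68
ee_pos: [0.4979, -0.1808, 0.0276]
eef_rot: [-0.703, 0.074, -0.074, 0.703]
ft_force: [-0.3, 1.1, 0.4]
width: 0.0521
```

Call:
{"api": "arm_command", "payload": {"targets": [[[0, 0, 0.006, 0, 0, 0], [0, 0, 0.006, 0, 0, 0], [0, 0, 0.006, 0, 0, 0], [0, 0, 0.006, 0, 0, 0], [0, 0, 0.006, 0, 0, 0], [0, 0, 0.006, 0, 0, 0], [0, 0, 0.006, 0, 0, 0], [0, 0, 0, 0, 0, 0]]]}}

```text
time: 9.35
ee_pos: [0.5067, -0.1398, 0.0276]
eef_rot: [-0.703, 0.074, -0.074, 0.703]
ft_force: [-0.9, -0.4, -0.1]
width: 0.052
```

```bash
python3 - <<'E'
from look import *
go(case2w([-.0085,-.00,.0265]),CASE[2]+np.pi/2); look('scene',230,145,370,250,5,'s5');
E
```

```text
t 9.35 pos [ 0.5067 -0.1398  0.0276] case [-29.7  -0.9] yaw -12.07 F [-0.9 -0.4 -0.1] w 0.052 q7 [ 0.47  0.34 -0.33  1.91  0.14  0.91 -0.14]
shift (tool axes now) mm [-0.9  1.1 21.2]
turn about y deg 0.1 shift after turn mm [-0.9  1.1 21.2] tilt rv err [-0.03  0.1   0.01]
```

View pics/s5.png

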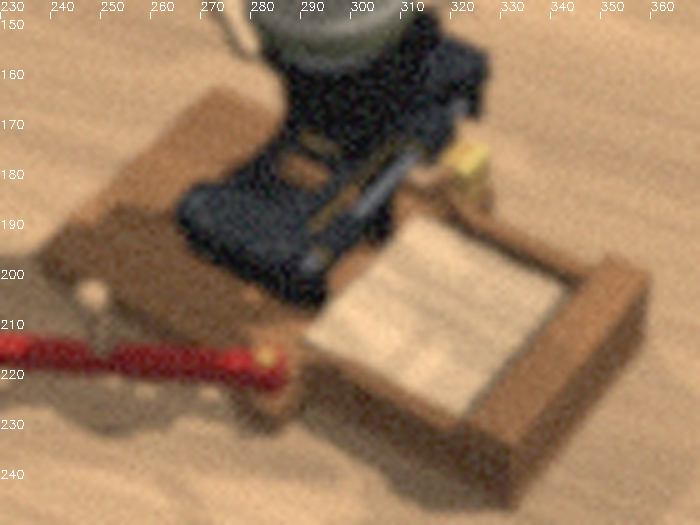

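The sheet is in the bay, with about 20 mm left to go. From here I'll move slowly.

Call:
{"api": "arm_command", "payload": {"targets": [[[0, 0, 0.003, 0, 0, 0], [0, 0, 0.003, 0, 0, 0], [0, 0, 0.003, 0, 0, 0], [0, 0, 0.002, 0, 0, 0], [0, 0, 0.002, 0, 0, 0], [0, 0, 0.001, 0, 0, 0], [0, 0, 0.001, 0, 0, 0], [0, 0, 0, 0, 0, 0]]]}}

```text
time: 10.07
ee_pos: [0.5095, -0.1266, 0.0276]
eef_rot: [0.703, -0.075, 0.075, -0.703]
ft_force: [0.1, -0.8, 0.0]
width: 0.0524
```

Call:
{"api": "arm_command", "payload": {"targets": [[[0, 0, 0.001, 0, 0, 0], [0, 0, 0.001, 0, 0, 0], [0, 0, 0, 0, 0, 0]]]}}

```text
time: 10.32
ee_pos: [0.5097, -0.1261, 0.0276]
eef_rot: [0.704, -0.075, 0.075, -0.703]
ft_force: [-0.6, -4.4, 0.6]
width: 0.0523
```

Call:
{"api": "arm_command", "payload": {"targets": [[[0, 0, 0.001, 0, 0, 0], [0, 0, 0.001, 0, 0, 0], [0, 0, 0, 0, 0, 0]]]}}

```text
time: 10.57
ee_pos: [0.5098, -0.1258, 0.0276]
eef_rot: [0.704, -0.076, 0.076, -0.702]
ft_force: [-1.4, -11.0, -0.3]
width: 0.052
```

```bash
python3 - <<'E'
from look import *
go(case2w([-.0085,-.00,.0265]),CASE[2]+np.pi/2); look('scene',270,165,370,250,7,'s6');
E
```

```text
t 10.57 pos [ 0.5098 -0.1258  0.0276] case [-15.5  -1.1] yaw -12.29 F [ -1.4 -11.   -0.3] w 0.052 q7 [ 0.45  0.34 -0.34  1.91  0.14  0.91 -0.17]
shift (tool axes now) mm [-1.1  1.1  7. ]
turn about y deg -0.13 shift after turn mm [-1.1  1.1  7. ] tilt rv err [ 0.19 -0.13  0.02]
```

View pics/s6.png

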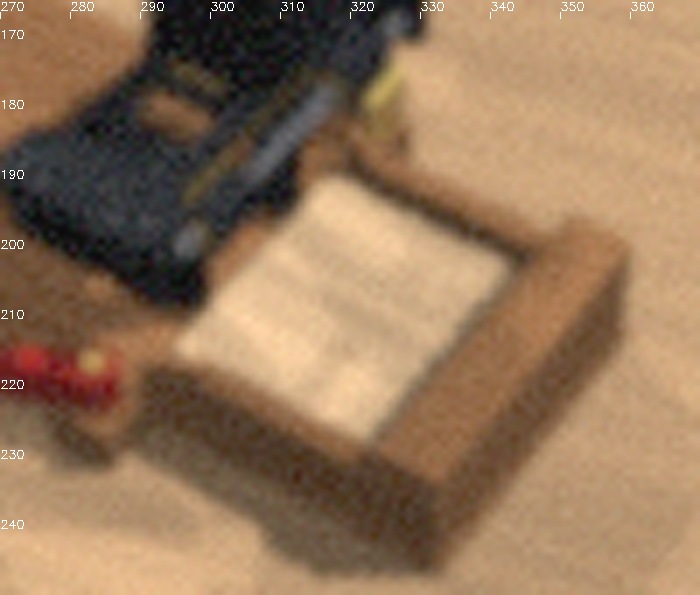

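Force rose to 11 N with about 7 mm still to go by the scene-based case pose, so the sheet is either home or jammed. I'll back off and measure the rear edge.

Call:
{"api": "arm_command", "payload": {"targets": [[[0, 0, -0.004, 0, 0, 0], [0, 0, -0.02, 0, 0, 0], [0, -0.02, -0.035, 0, 0, 0], [0, -0.035, -0.02, 0, 0, 0], [0, -0.035, -0.02, 0, 0, 0], [0, -0.035, -0.035, 0, 0, 0], [0, -0.035, -0.035, 0, 0, 0], [0, 0, -0.03, 0, 0, 0], [0, 0, 0, 0, 0, 0]]]}}

```text
time: 11.37
ee_pos: [0.469, -0.3134, 0.1784]
eef_rot: [0.704, -0.077, 0.079, -0.701]
ft_force: [-1.3, -0.1, -2.4]
width: 0.0521
```

```bash
python3 - <<'E'
from look import *
go(case2w([-.0085,-.00,.0265]),CASE[2]+np.pi/2); look('scene',270,165,370,250,7,'s7');look('top',265,150,425,260,5,'t7')
E
```

```text
t 11.37 pos [ 0.469  -0.3134  0.1784] case [-207.4   -0.7] yaw -12.6 F [-1.3 -0.1 -2.4] w 0.0521 q7 [ 0.71  0.24 -0.23  1.68  0.06  1.23  0.24]
shift (tool axes now) mm [ -2.7 151.2 199.5]
turn about y deg -0.43 shift after turn mm [ -0.7 151.9 198.9] tilt rv err [ 0.21 -0.43  0.18]
```

View pics/s7.png

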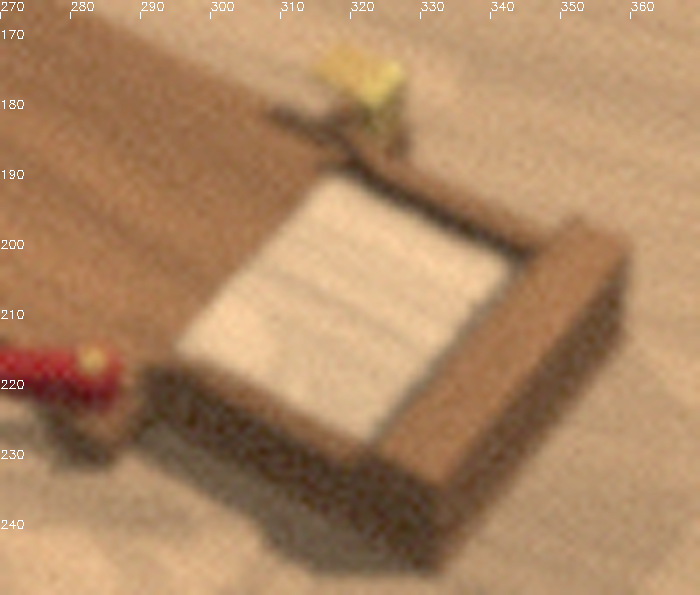

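View pics/t7.png

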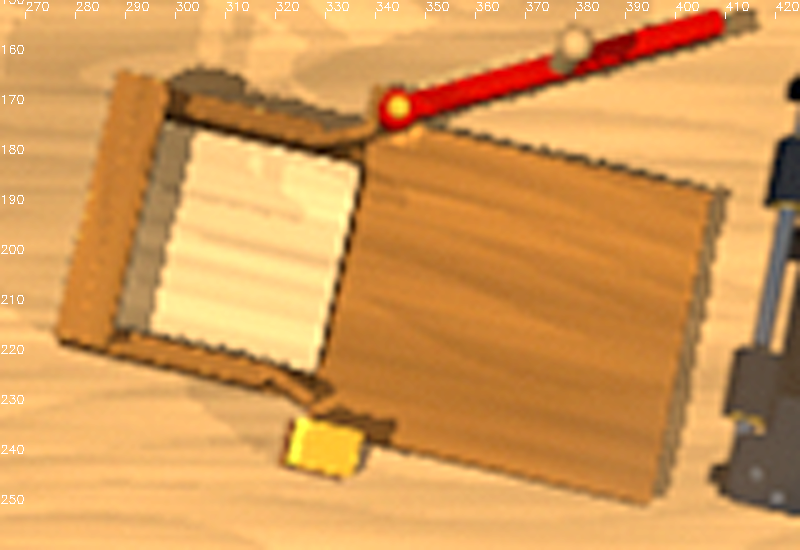

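```bash
python3 - <<'E'
import plan
from plan import *
ct,cs=load('top'),load('scene')
for nm,c,C,L in (('top',ct,[.5117,-.1195,1.3585],[(337.2,182.6),(329.2,225)]),('scene',cs,[.5136,-.1105,1.3585],[(295.2,214.8),(316.5,189.9)])):
    plan.CASE=C
    for u in L: print(nm,(w2case(unproj(c,*u,.030))*1000).round(1))
    # expected rear edge / corners of home sheet
    for y in(-56,56): print('  expect px',proj(c,case2w([.001,y/1000,.030])).round(1))
    for k in ([-.185,-.085,.023],[-.185,.085,.023],[.1065,.0684,.059],[.1065,-.0684,.059],[.1332,.0684,.059],[.1332,-.0684,.059]): print('    ',k,proj(c,case2w(k)).round(1))
E
```

```text
top [  1.1 -55.2]
top [-2.8 59. ]
  expect px [337.3 182.3]
  expect px [328.  223.6]
     [-0.185, -0.085, 0.023] [407.7 187.9]
     [-0.185, 0.085, 0.023] [395.3 250.7]
     [0.1065, 0.0684, 0.059] [286.8 217.9]
     [0.1065, -0.0684, 0.059] [299.2 166.4]
     [0.1332, 0.0684, 0.059] [276.5 215.5]
     [0.1332, -0.0684, 0.059] [289.1 164.1]
scene [  0.8 -52.7]
scene [-3.3 57. ]
  expect px [294.5 215.6]
  expect px [317.5 190.7]
     [-0.185, -0.085, 0.023] [236.6 195.5]
     [-0.185, 0.085, 0.023] [273.4 162. ]
     [0.1065, 0.0684, 0.059] [351.8 196.6]
     [0.1065, -0.0684, 0.059] [324.3 229.5]
     [0.1332, 0.0684, 0.059] [360.2 200.7]
     [0.1332, -0.0684, 0.059] [333.1 234.2]
```

```bash
python3 - <<'E'
from look import *
for n,(x0,y0,x1,y1),s in (('top',(290,170,350,235),11),('scene',(285,182,355,235),11)):
    p=load(n)['pixels']
    im=cv2.resize(p[y0:y1,x0:x1],None,fx=s,fy=s,interpolation=cv2.INTER_NEAREST);im=cv2.convertScaleAbs(im,alpha=1.5)
    for x in range((x0+9)//10*10,x1,10): cv2.putText(im,str(x),((x-x0)*s,10),0,.4,(255,255,255));cv2.line(im,((x-x0)*s,12),((x-x0)*s,18),(255,255,255))
    for y in range((y0+9)//10*10,y1,10): cv2.putText(im,str(y),(0,(y-y0)*s+3),0,.4,(255,255,255))
    cv2.imwrite(f'pics/z_{n}.png',im)
E
```

```text
(no output)
```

View pics/z_top.png

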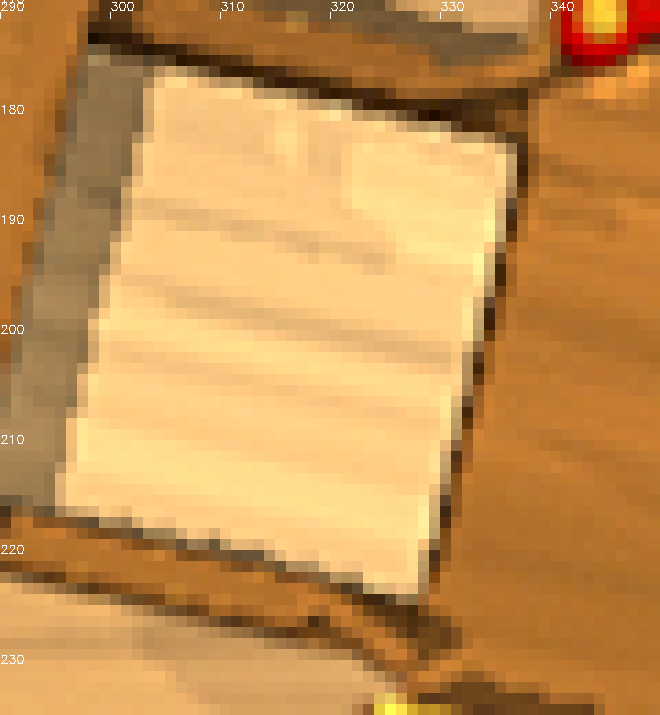

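View pics/z_scene.png

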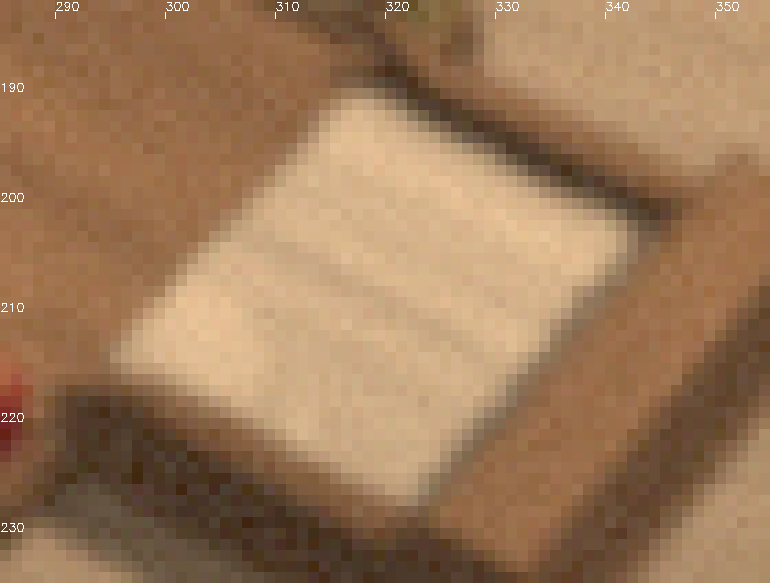

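In the enlarged views the sheet's rear edge, from (337,183) to (328,225), lies just beyond the ledge edge with an even, parallel dark gap. That matches home, and it resisted at 11 N. If it is home, the contact puts the case about 6.7 mm further along -x than the scene alone said, so I'm updating the pose. Next is the frog board.

```bash
sed -i 's/^CASE=.*/CASE=[.5106,-.1171,1.3585]/' plan.py; python3 - <<'E'
from plan import *
go([.4385,.299,.12],np.radians(14.3))
E
```

```text
t 11.47 pos [ 0.4702 -0.3073  0.1763] case [-194.4   -0.6] yaw -12.3 F [ 1.   1.4 -0.2] w 0.0521 q7 [ 0.7   0.24 -0.24  1.68  0.06  1.23  0.24]
shift (tool axes now) mm [-160.1   56.5  585.6]
turn about y deg -26.6 shift after turn mm [119.   56.3 595.3] tilt rv err [-2.00e-02 -2.66e+01  0.00e+00]
```

Call:
{"api": "arm_command", "payload": {"targets": [[[0, -0.01, 0, 0, -6.7, 0], [0, 0, 0, 0, -6.7, 0], [0, 0, 0, 0, -6.7, 0], [0, 0, 0, 0, -6.7, 0], [0, 0, 0.02, 0, 0, 0], [0, 0, 0.035, 0, 0, 0], [0, 0, 0.035, 0, 0, 0], [0, 0, 0.035, 0, 0, 0], [0, 0, 0.035, 0, 0, 0], [0, 0, 0.035, 0, 0, 0], [0, 0, 0.035, 0, 0, 0], [0, 0, 0.035, 0, 0, 0]]], "hand": 1, "grip_force": 15}}

```text
time: 12.47
ee_pos: [0.4025, -0.0472, 0.1857]
eef_rot: [-0.701, -0.09, 0.091, 0.701]
ft_force: [0.7, -0.1, 0.2]
width: 0.0868
```

```bash
python3 - <<'E'
from plan import *
go([.4385,.299,.12],np.radians(14.3))
E
```

```text
t 12.47 pos [ 0.4025 -0.0472  0.1857] case [ 45.6 120.4] yaw 14.76 F [ 0.7 -0.1  0.2] w 0.0868 q7 [ 0.55 -0.12 -0.51  2.02 -0.06  1.22  0.33]
shift (tool axes now) mm [123.1  65.6 325.6]
turn about y deg 0.46 shift after turn mm [120.4  65.7 326.6] tilt rv err [-0.01  0.46 -0.06]
```

Call:
{"api": "arm_command", "payload": {"targets": [[[0.013, 0, 0.035, 0, 0.2, 0], [0.013, 0, 0.035, 0, 0, 0], [0.013, 0, 0.035, 0, 0, 0], [0.013, 0, 0.035, 0, 0, 0], [0.013, 0, 0.035, 0, 0, 0], [0.013, 0, 0.035, 0, 0, 0], [0.013, 0, 0.035, 0, 0, 0], [0.013, 0.02, 0.035, 0, 0, 0], [0.01, 0.02, 0.02, 0, 0, 0], [0.003, 0.02, 0.005, 0, 0, 0], [0, 0, 0, 0, 0, 0], [0, 0, 0, 0, 0, 0]]]}}

```text
time: 13.47
ee_pos: [0.4389, 0.2745, 0.1258]
eef_rot: [0.701, 0.089, -0.091, -0.701]
ft_force: [-0.7, -0.5, 0.1]
width: 0.0872
```

```bash
python3 - <<'E'
from look import *
go([.4385,.299,.02],np.radians(14.3)); look('scene',410,180,510,270,7,'s8');look('top',125,185,245,285,6,'t8')
p=readout.read_state()['ee_pos'];print(proj(load('top'),p),proj(load('scene'),p))
E
```

```text
t 13.47 pos [0.4389 0.2745 0.1258] case [367.7 152.6] yaw 14.6 F [-0.7 -0.5  0.1] w 0.0872 q7 [ 0.11  0.29 -0.86  1.82  0.24  1.14 -0.57]
shift (tool axes now) mm [  6.2 105.8  23.8]
turn about y deg 0.3 shift after turn mm [  5.7 105.8  23.8] tilt rv err [-0.02  0.3  -0.2 ]
[167.38078118 224.36983015] [457.84962726 199.99968773]
```

View pics/s8.png

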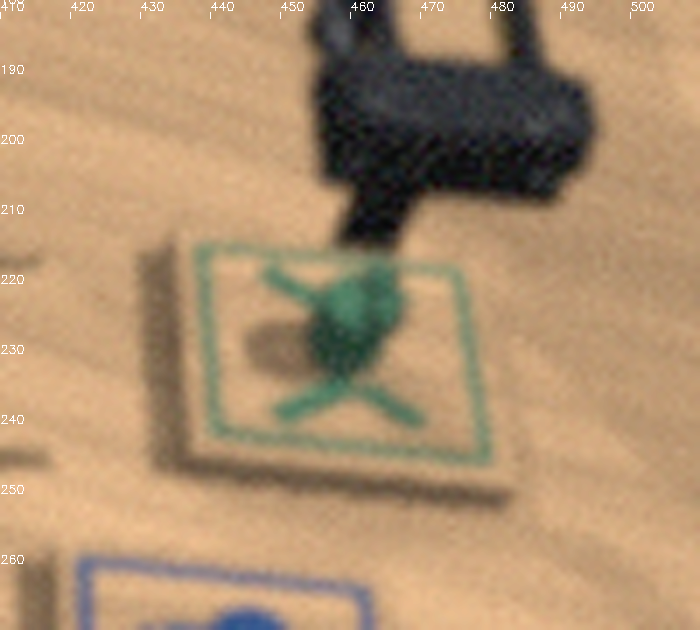

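View pics/t8.png

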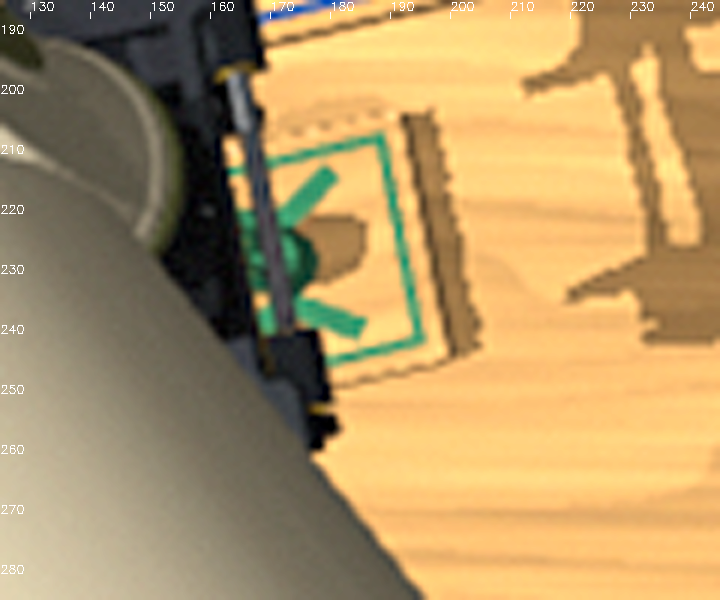

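```bash
python3 - <<'E'
from plan import *
s=readout.read_state();R=Ro.from_quat(s['eef_rot']).as_matrix();p=s['ee_pos'];c=load('scene')
for o in(.0435,.051,.0585):
  for z in(-.0095,.0095): print(o,z,proj(c,p+R@[o,0,z]).round(1))
E
```

```text
0.0435 -0.0095 [455.6 212.9]
0.0435 0.0095 [463.6 213.7]
0.051 -0.0095 [455.9 215.3]
0.051 0.0095 [464.  216.1]
0.0585 -0.0095 [456.2 217.7]
0.0585 0.0095 [464.3 218.5]
```

The finger shows about 2.3 px right of its prediction in the scene view, which is 5 mm in y. This agrees with the contact-based correction and puts the frog at (0.4385, 0.299). I'll go down onto the knob.

Call:
{"api": "arm_command", "payload": {"targets": [[[0.003, 0, 0.012, 0, 0.3, 0], [0.003, 0, 0.012, 0, 0, 0], [0, 0.02, 0, 0, 0, 0], [0, 0.025, 0, 0, 0, 0], [0, 0.025, 0, 0, 0, 0], [0, 0.018, 0, 0, 0, 0], [0, 0.01, 0, 0, 0, 0], [0, 0.006, 0, 0, 0, 0], [0, 0, 0, 0, 0, 0]]]}}

```text
time: 14.32
ee_pos: [0.441, 0.2981, 0.0229]
eef_rot: [0.702, 0.087, -0.087, -0.702]
ft_force: [-0.3, -0.5, -0.2]
width: 0.087
```

```bash
python3 - <<'E'
from look import *
go([.4385,.299,.021],np.radians(14.3)); look('scene',410,180,510,270,7,'s9')
E
```

```text
t 14.32 pos [0.441  0.2981 0.0229] case [391.2 155.5] yaw 14.09 F [-0.3 -0.5 -0.2] w 0.087 q7 [-0.01  0.46 -0.79  1.88  0.4   0.97 -0.73]
shift (tool axes now) mm [-2.2  1.9  1.5]
turn about y deg -0.21 shift after turn mm [-2.2  1.9  1.5] tilt rv err [ 0.02 -0.21  0.01]
```

View pics/s9.png

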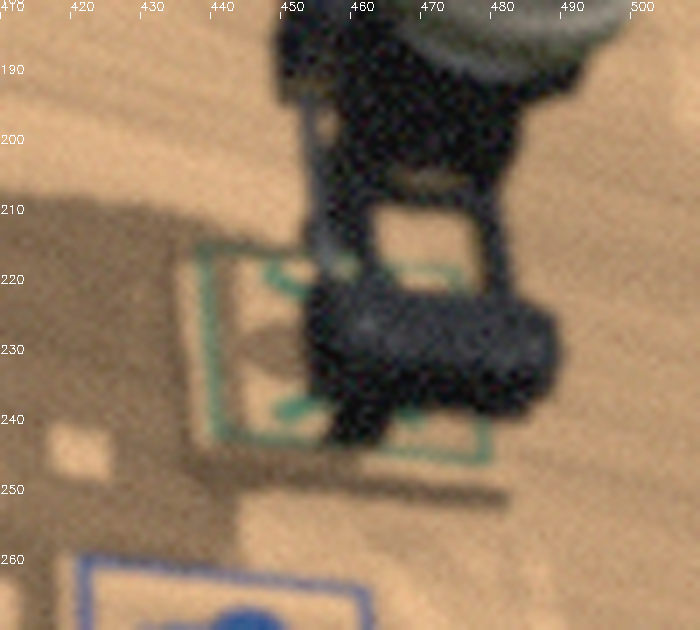

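The finger tip at (460,242) is in line with the knob, at the middle of the border. I'll close gently.

Call:
{"api": "arm_command", "payload": {"targets": [[[-0.002, 0.001, 0, 0, 0, 0], [0, 0, 0, 0, 0, 0], [0, 0, 0, 0, 0, 0], [0, 0, 0, 0, 0, 0], [0, 0, 0, 0, 0, 0], [0, 0, 0, 0, 0, 0], [0, 0, 0, 0, 0, 0]]], "hand": 0, "grip_force": 18}}

```text
time: 14.95
ee_pos: [0.4389, 0.2981, 0.0219]
eef_rot: [0.702, 0.087, -0.087, -0.702]
ft_force: [0.8, -0.0, -0.2]
width: 0.0483
```

Call:
{"api": "arm_command", "payload": {"targets": [[[0, 0, 0, 0, 0, 0], [0, 0, 0, 0, 0, 0], [0, -0.005, 0, 0, 0, 0], [0, -0.015, 0, 0, 0, 0], [0, -0.025, 0, 0, 0, 0], [0, -0.03, 0, 0, 0, 0], [0, -0.03, 0, 0, 0, 0], [0, -0.03, 0, 0, 0, 0], [0, -0.02, 0, 0, 0, 0], [0, 0, 0, 0, 0, 0], [0, 0, 0, 0, 0, 0]]]}}

```text
time: 15.87
ee_pos: [0.4391, 0.2982, 0.1775]
eef_rot: [-0.702, -0.088, 0.086, 0.702]
ft_force: [0.8, -0.4, -2.3]
width: 0.0292
```

```bash
python3 - <<'E'
from look import *
go(case2w([.030,0,.15]),CASE[2]+np.pi/2); look('scene',390,150,510,270,6,'s10')
E
```

```text
t 15.87 pos [0.4391 0.2982 0.1775] case [391.  157.4] yaw 14.12 F [ 0.8 -0.4 -2.3] w 0.0292 q7 [ 0.09  0.26 -0.88  1.74  0.21  1.24 -0.6 ]
shift (tool axes now) mm [ -18.8   27.5 -393.3]
turn about y deg 26.29 shift after turn mm [ 157.4   27.5 -361. ] tilt rv err [-2.000e-02  2.629e+01  1.000e-01]
```

View pics/s10.png

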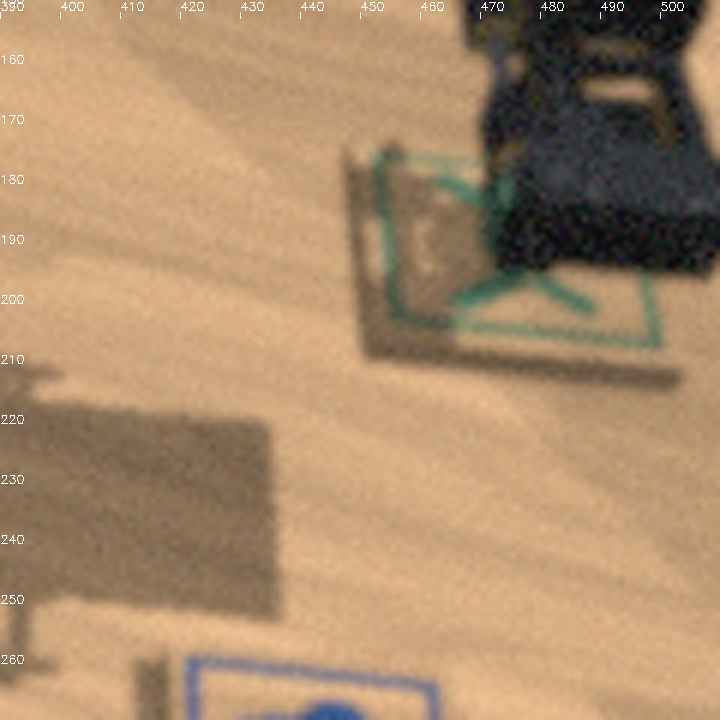

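```bash
python3 - <<'E'
from plan import *
c=load('scene')
A,B,C=[unproj(c,*u,.1716) for u in [(453.3,175.3),(456.2,203.7),(500,207.5)]]
d=C-B;e=B-A;print(A,B,C,np.linalg.norm(d),np.linalg.norm(e),np.degrees(np.arctan2(d[1],d[0])),np.degrees(np.arctan2(e[1],e[0]))+90)
m=(A+C)/2;print(m)
s=readout.read_state();R=Ro.from_quat(s['eef_rot']).as_matrix();print('offset tool',R.T@(m-s['ee_pos']))
E
```

```text
[0.4054675  0.24548914 0.1716    ] [0.497586  0.2672625 0.1716   ] [0.47139966 0.36328368 0.1716    ] 0.09952784134081835 0.09465673787871078 105.25442304722571 103.29851175541759
[0.43843358 0.30438641 0.1716    ]
offset tool [0.00150426 0.00467807 0.00650659]
```

Call:
{"api": "arm_command", "payload": {"targets": [[[0, 0, 0, 0, 6.5, 0], [0, 0, 0, 0, 6.6, 0], [0, 0, 0, 0, 6.6, 0], [0, 0, 0, 0, 6.6, 0], [0.005, 0, -0.012, 0, 0, 0], [0.01, 0, -0.023, 0, 0, 0], [0.01, 0, -0.023, 0, 0, 0], [0.01, 0, -0.023, 0, 0, 0], [0.01, 0, -0.023, 0, 0, 0], [0.01, 0, -0.023, 0, 0, 0], [0.01, 0, -0.023, 0, 0, 0], [0.01, 0, -0.023, 0, 0, 0]]]}}

```text
time: 16.92
ee_pos: [0.4747, 0.1116, 0.1751]
eef_rot: [0.703, -0.076, 0.074, -0.703]
ft_force: [0.0, -0.9, -2.1]
width: 0.0293
```

Call:
{"api": "arm_command", "payload": {"targets": [[[0.01, 0, -0.023, 0, 0, 0], [0.01, 0, -0.023, 0, 0, 0], [0.01, 0, -0.023, 0, 0, 0], [0.01, 0, -0.023, 0, 0, 0], [0.01, 0, -0.023, 0, 0, 0], [0.01, 0, -0.023, 0, 0, 0], [0.01, 0, -0.023, 0, 0, 0], [0.005, 0, -0.012, 0, 0, 0], [0, 0, 0, 0, 0, 0], [0, 0, 0, 0, 0, 0]]]}}

```text
time: 17.75
ee_pos: [0.5119, -0.0714, 0.1757]
eef_rot: [-0.703, 0.076, -0.074, 0.703]
ft_force: [0.1, 0.2, -0.8]
width: 0.0297
```

```bash
python3 - <<'E'
from look import *
go(case2w([.030,0,.08]),CASE[2]+np.pi/2)
E
```

```text
t 17.75 pos [ 0.5119 -0.0714  0.1757] case [44.9  8.4] yaw -12.21 F [ 0.1  0.2 -0.8] w 0.0297 q7 [ 0.55  0.17 -0.55  1.78  0.09  1.22 -0.24]
shift (tool axes now) mm [  8.6  95.6 -15. ]
turn about y deg -0.04 shift after turn mm [  8.4  95.7 -14.9] tilt rv err [-0.03 -0.04 -0.12]
```

Call:
{"api": "arm_command", "payload": {"targets": [[[0.004, 0.005, -0.007, 0, 0, 0], [0.004, 0.02, -0.007, 0, 0, 0], [0, 0.025, -0.003, 0, 0, 0], [0, 0.025, 0, 0, 0, 0], [0, 0.015, 0, 0, 0, 0], [0, 0.006, 0, 0, 0, 0], [0, 0, 0, 0, 0, 0], [0, 0, 0, 0, 0, 0]]]}}

```text
time: 18.42
ee_pos: [0.5171, -0.0894, 0.0813]
eef_rot: [-0.703, 0.074, -0.075, 0.703]
ft_force: [0.2, 0.5, 0.4]
width: 0.0298
```

```bash
python3 - <<'E'
from look import *
go(case2w([.030,0,.054]),CASE[2]+np.pi/2);look('scene',255,150,370,250,7,'s11');look('top',265,140,365,250,7,'t11')
E
```

```text
t 18.42 pos [ 0.5171 -0.0894  0.0813] case [28.4 -0.5] yaw -12.1 F [0.2 0.5 0.4] w 0.0298 q7 [ 0.54  0.29 -0.52  1.86  0.17  1.03 -0.26]
shift (tool axes now) mm [-0.5 27.3  1.6]
turn about y deg 0.06 shift after turn mm [-0.5 27.3  1.6] tilt rv err [-0.01  0.06  0.02]
```

View pics/s11.png

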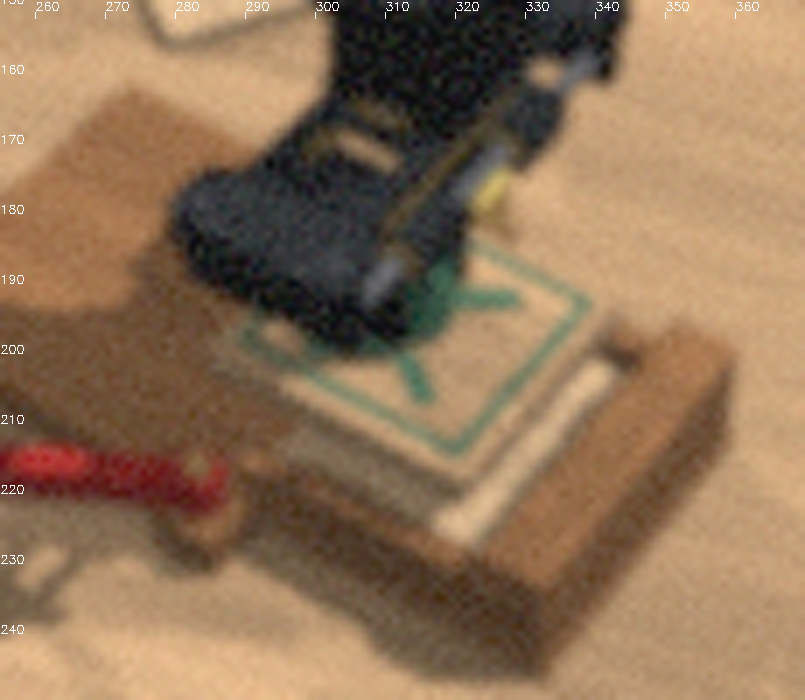

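View pics/t11.png

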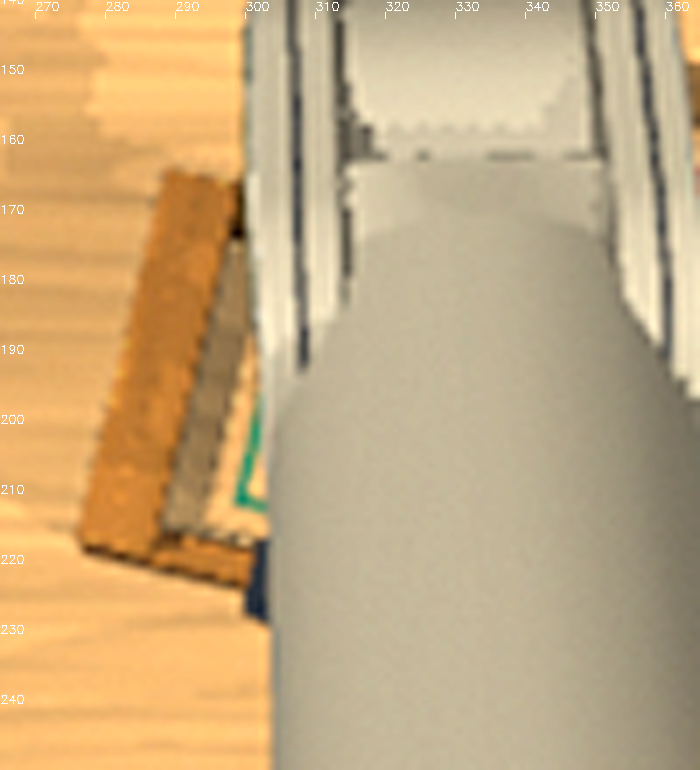

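```bash
python3 - <<'E'
import plan
from plan import *
c=load('scene'); plan.CASE=[.5136,-.1105,1.3585]
z=.0754
for n,u in dict(fyp=(341.4,193.1),fym=(320,217.1),bp=(339.3,192.9),bm=(320,214.6),br=(290,198.6)).items(): print(n,(w2case(unproj(c,*u,z))*1000).round(1))
for n,u in dict(walltop_in_y_minus=(317.5,227.7),).items(): print(n,(w2case(unproj(c,*u,.042))*1000).round(1))
E
```

```text
fyp [83.3 50.4]
fym [ 82.  -51.8]
bp [78.2 47.8]
bm [ 77.3 -44.9]
br [-20.4 -44.1]
walltop_in_y_minus [ 81.5 -62.7]
```

Seen relative to the case, the frog board is within about 1.5 mm laterally and 0.5° in yaw. I'll lower it gently.

Call:
{"api": "arm_command", "payload": {"targets": [[[0, 0.005, 0, 0, 0, 0], [0, 0.005, 0, 0, 0, 0], [0, 0.005, 0, 0, 0, 0], [0, 0.003, 0, 0, 0, 0], [0, 0.003, 0, 0, 0, 0], [0, 0.002, 0, 0, 0, 0], [0, 0, 0, 0, 0, 0]]]}}

```text
time: 19.1
ee_pos: [0.5164, -0.09, 0.0573]
eef_rot: [-0.703, 0.075, -0.075, 0.703]
ft_force: [0.3, 0.7, -1.1]
width: 0.0295
```

Call:
{"api": "arm_command", "payload": {"targets": [[[0, 0.002, 0, 0, 0, 0], [0, 0.001, 0, 0, 0, 0], [0, 0, 0, 0, 0, 0], [0, 0, 0, 0, 0, 0]]]}}

```text
time: 19.43
ee_pos: [0.5168, -0.0901, 0.0549]
eef_rot: [0.703, -0.075, 0.075, -0.703]
ft_force: [0.5, -0.4, -1.4]
width: 0.0294
```

Call:
{"api": "arm_command", "payload": {"targets": [[[0, 0.001, 0, 0, 0, 0], [0, 0.001, 0, 0, 0, 0], [0, 0, 0, 0, 0, 0], [0, 0, 0, 0, 0, 0]]]}}

```text
time: 19.77
ee_pos: [0.5169, -0.0901, 0.0544]
eef_rot: [0.703, -0.075, 0.075, -0.703]
ft_force: [-8.6, 1.1, 17.0]
width: 0.0294
```

```bash
python3 - <<'E'
from look import *
go(case2w([.061,0,.052]),CASE[2]+np.pi/2);look('scene',255,150,370,250,7,'s12')
E
```

```text
t 19.77 pos [ 0.5169 -0.0901  0.0544] case [27.7 -0.5] yaw -12.16 F [-8.6  1.1 17. ] w 0.0294 q7 [ 0.53  0.32 -0.51  1.89  0.19  0.98 -0.27]
shift (tool axes now) mm [-0.5  2.3 33.3]
turn about y deg -0.0 shift after turn mm [-0.5  2.4 33.3] tilt rv err [ 0.05 -0.    0.02]
```

View pics/s12.png

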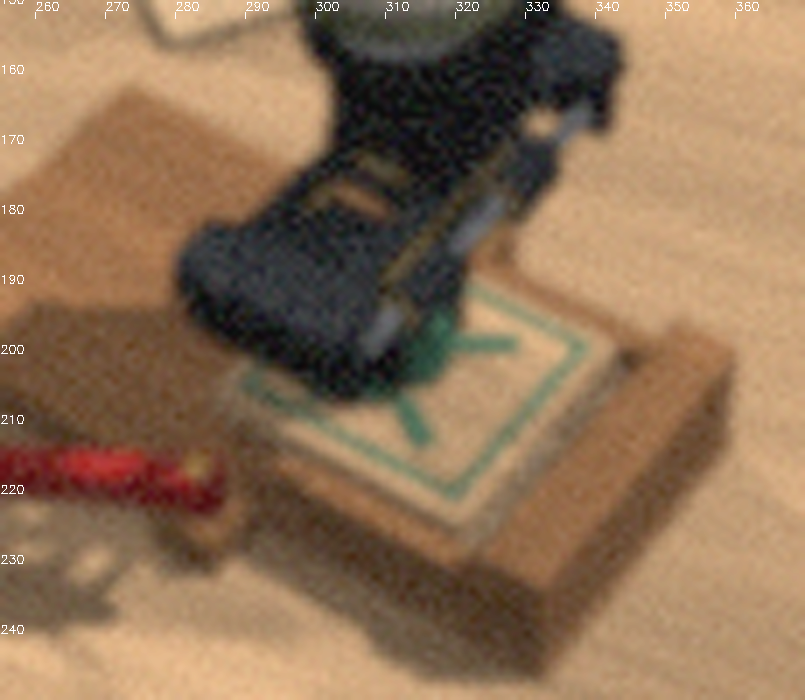

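There is contact at 17 N up with 8.6 N toward case +y, so the board is rubbing the -y wall. I'll back up 2 mm, shift 1.5 mm toward +y and lower again.

Call:
{"api": "arm_command", "payload": {"targets": [[[0, -0.002, 0, 0, 0, 0], [0, 0, 0, 0, 0, 0], [-0.0015, 0, 0, 0, 0, 0], [0, 0, 0, 0, 0, 0]]]}}

```text
time: 20.15
ee_pos: [0.515, -0.0897, 0.0545]
eef_rot: [0.703, -0.075, 0.075, -0.703]
ft_force: [-0.1, -0.2, -0.9]
width: 0.0296
```

Call:
{"api": "arm_command", "payload": {"targets": [[[0, 0.001, 0, 0, 0, 0], [0, 0.001, 0, 0, 0, 0], [0, 0, 0, 0, 0, 0], [0, 0, 0, 0, 0, 0]]]}}

```text
time: 20.48
ee_pos: [0.5151, -0.0897, 0.054]
eef_rot: [0.703, -0.075, 0.075, -0.703]
ft_force: [-9.5, 1.2, 17.8]
width: 0.0293
```

```bash
python3 - <<'E'
from look import *
s=readout.read_state();R=Ro.from_quat(s['eef_rot']).as_matrix();print(s['ft_force'],s['torque'],R.T@s['ft_force'],R.T@s['torque'],R.round(4))
go(case2w([.061,0,.052]),CASE[2]+np.pi/2);look('scene',295,180,355,235,12,'s13')
E
```

```text
[-9.50957909  1.1807018  17.78446064] [0.30009253 1.95218378 0.01107815] [ -9.55200228 -17.77994265  -0.86376099] [-0.11815622 -0.01251678  1.97156846] [[ 9.775e-01 -6.000e-04  2.108e-01]
 [-2.108e-01 -7.000e-04  9.775e-01]
 [-4.000e-04 -1.000e+00 -8.000e-04]]
t 20.48 pos [ 0.5151 -0.0897  0.054 ] case [27.7  1.4] yaw -12.17 F [-9.5  1.2 17.8] w 0.0293 q7 [ 0.53  0.32 -0.51  1.89  0.19  0.98 -0.27]
shift (tool axes now) mm [ 1.4  1.9 33.3]
turn about y deg -0.0 shift after turn mm [ 1.4  2.  33.3] tilt rv err [ 0.04 -0.   -0.02]
```

View pics/s13.png

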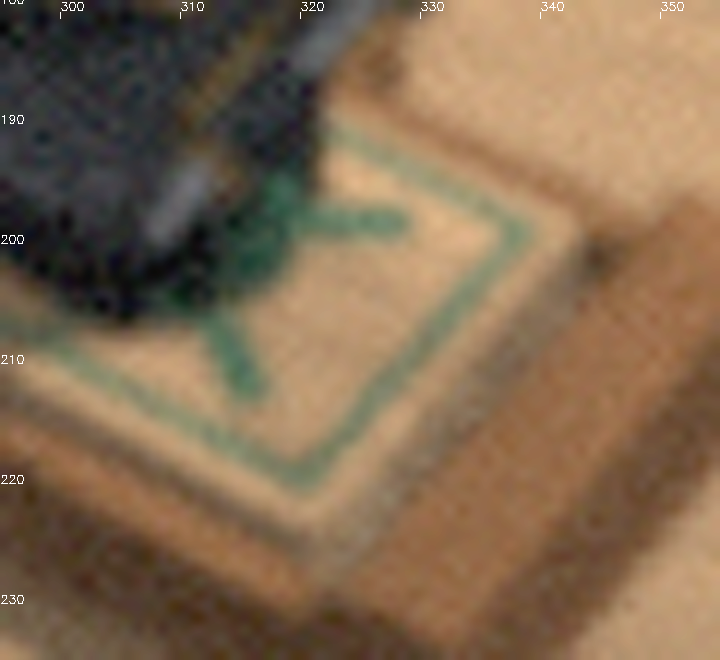

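Moving sideways changed nothing, so this looks like a flat landing on the sheet. The board slipped about 2.5 mm down in the grip during the lift, and the sideways force is friction from arm deflection. I'll lift 1.5 mm to unload, recentre, and slide toward home in small steps.

Call:
{"api": "arm_command", "payload": {"targets": [[[0, -0.0015, 0, 0, 0, 0], [0.001, 0, 0, 0, 0, 0], [0, 0, 0.002, 0, 0, 0], [0, 0, 0.003, 0, 0, 0], [0, 0, 0.003, 0, 0, 0], [0, 0, 0.003, 0, 0, 0], [0, 0, 0, 0, 0, 0], [0, 0, 0, 0, 0, 0]]]}}

```text
time: 21.2
ee_pos: [0.5186, -0.0788, 0.0542]
eef_rot: [-0.703, 0.075, -0.075, 0.703]
ft_force: [0.5, 0.8, -1.6]
width: 0.0297
```

Call:
{"api": "arm_command", "payload": {"targets": [[[0, 0, 0.003, 0, 0, 0], [0, 0, 0.003, 0, 0, 0], [0, 0, 0.003, 0, 0, 0], [0, 0, 0, 0, 0, 0], [0, 0, 0, 0, 0, 0]]]}}

```text
time: 21.62
ee_pos: [0.5205, -0.0702, 0.0543]
eef_rot: [-0.703, 0.075, -0.075, 0.703]
ft_force: [-0.5, -0.0, -1.0]
width: 0.0295
```

```bash
python3 - <<'E'
from look import *
s=readout.read_state();R=Ro.from_quat(s['eef_rot']).as_matrix();print(s['ft_force'],R.T@s['torque'])
go(case2w([.061,0,.052]),CASE[2]+np.pi/2);look('scene',255,150,370,250,7,'s14')
E
```

```text
[-0.51228288 -0.00340283 -0.96022154] [ 0.02973781  0.01706296 -0.10904745]
t 21.62 pos [ 0.5205 -0.0702  0.0543] case [48.   0.2] yaw -12.14 F [-0.5 -0.  -1. ] w 0.0295 q7 [ 0.5   0.33 -0.52  1.88  0.19  0.98 -0.32]
shift (tool axes now) mm [ 0.2  2.3 13. ]
turn about y deg 0.02 shift after turn mm [ 0.2  2.3 13. ] tilt rv err [-0.    0.02  0.  ]
```

View pics/s14.png

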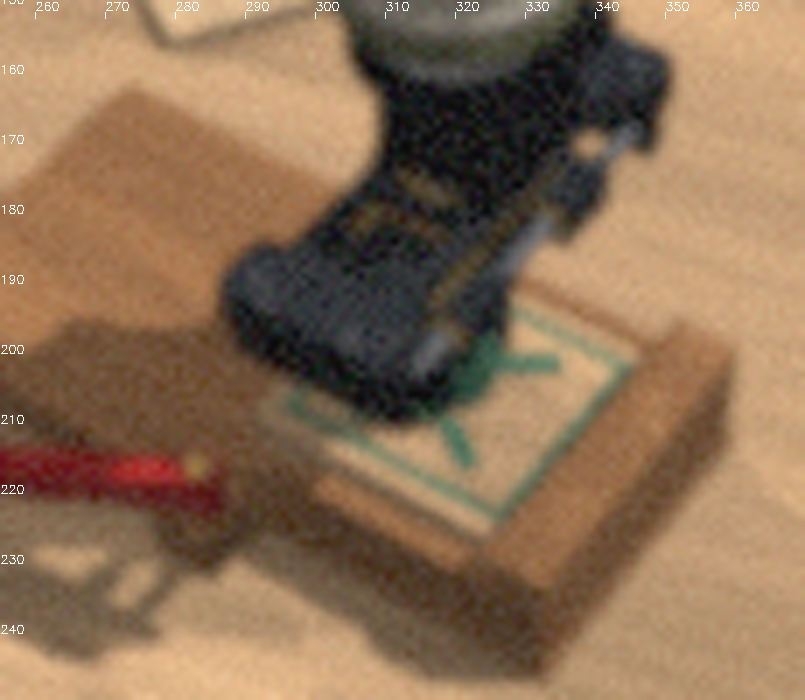

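The front edge is now passing under the lip without force. I'll continue slowly.

Call:
{"api": "arm_command", "payload": {"targets": [[[0, 0, 0.002, 0, 0, 0], [0, 0, 0.002, 0, 0, 0], [0, 0, 0.002, 0, 0, 0], [0, 0, 0.002, 0, 0, 0], [0, 0, 0.001, 0, 0, 0], [0, 0, 0, 0, 0, 0]]]}}

```text
time: 22.17
ee_pos: [0.5224, -0.0613, 0.0543]
eef_rot: [-0.703, 0.075, -0.075, 0.703]
ft_force: [0.2, -0.3, -1.4]
width: 0.0293
```

Call:
{"api": "arm_command", "payload": {"targets": [[[0, 0, 0.001, 0, 0, 0], [0, 0, 0.001, 0, 0, 0], [0, 0, 0, 0, 0, 0]]]}}

```text
time: 22.42
ee_pos: [0.5228, -0.0595, 0.0543]
eef_rot: [-0.703, 0.075, -0.075, 0.703]
ft_force: [0.4, 1.3, -2.0]
width: 0.0294
```

Call:
{"api": "arm_command", "payload": {"targets": [[[0, 0, 0.001, 0, 0, 0], [0, 0, 0.001, 0, 0, 0], [0, 0, 0, 0, 0, 0]]]}}

```text
time: 22.67
ee_pos: [0.5232, -0.0587, 0.0544]
eef_rot: [0.704, -0.075, 0.075, -0.703]
ft_force: [-0.3, -4.1, 0.0]
width: 0.0295
```

Light contact at 4 N with the TCP at case x ≈ 60, which fits home. I'll release and lift clear.

Call:
{"api": "arm_command", "payload": {"targets": [[[0, 0.001, 0, 0, 0, 0], [0, 0, 0, 0, 0, 0], [0, 0, 0, 0, 0, 0], [0, 0, 0, 0, 0, 0], [0, 0, 0, 0, 0, 0]]], "hand": 0.7}}

```text
time: 23.08
ee_pos: [0.5233, -0.0574, 0.0533]
eef_rot: [-0.703, 0.075, -0.075, 0.703]
ft_force: [0.4, 0.5, 0.5]
width: 0.0546
```

Call:
{"api": "arm_command", "payload": {"targets": [[[0, -0.01, 0, 0, 0, 0], [0, -0.025, 0, 0, 0, 0], [0, -0.03, 0, 0, 0, 0], [0, -0.03, 0, 0, 0, 0], [0, -0.02, -0.02, 0, 0, 0], [0, 0, -0.035, 0, 0, 0], [0, 0, -0.035, 0, 0, 0], [0, 0, -0.035, 0, 0, 0], [0, 0, -0.035, 0, 0, 0], [0, 0, -0.035, 0, 0, 0], [0, 0, -0.03, 0, 0, 0], [0, 0, 0, 0, 0, 0]]]}}

```text
time: 24.08
ee_pos: [0.4731, -0.2846, 0.1689]
eef_rot: [0.704, -0.078, 0.078, -0.702]
ft_force: [-0.2, -0.4, -0.5]
width: 0.0611
```

```bash
python3 - <<'E'
from look import *
go(case2w([.061,0,.052]),CASE[2]+np.pi/2);look('scene',275,175,365,245,8,'s15');look('top',270,140,430,250,5,'t15',1.3)
E
```

```text
t 24.08 pos [ 0.4731 -0.2846  0.1689] case [-171.7    1.4] yaw -12.65 F [-0.2 -0.4 -0.5] w 0.0611 q7 [ 0.79  0.23 -0.38  1.71  0.1   1.21  0.16]
shift (tool axes now) mm [ -0.6 116.3 233. ]
turn about y deg -0.48 shift after turn mm [  1.4 116.9 232.7] tilt rv err [ 0.15 -0.48  0.  ]
```

View pics/s15.png

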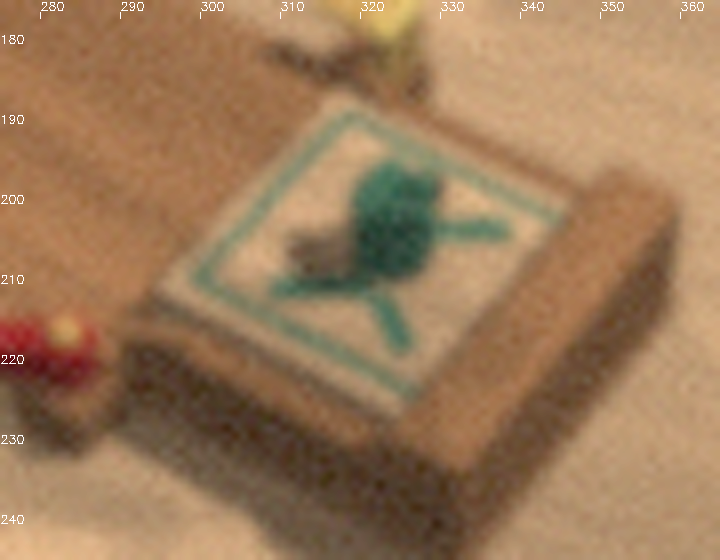

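View pics/t15.png

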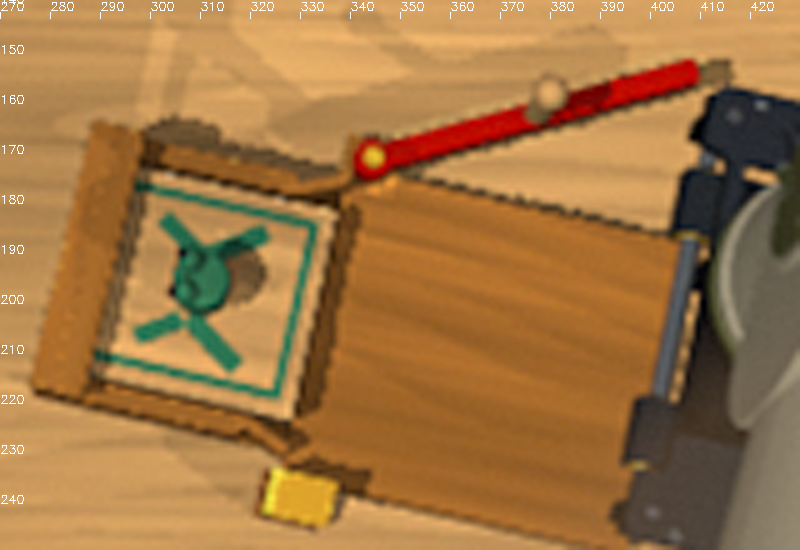

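```bash
python3 - <<'E'
import plan
from plan import *
for n,C,L in (('top',[.5117,-.1195,1.3585],[(336.2,182.0),(328.4,223.4)]),('scene',[.5136,-.1105,1.3585],[(294,210.6),(316.5,187)])):
    c=load(n);plan.CASE=C
    for u in L: print(n,'obs',u,(w2case(unproj(c,*u,.046))*1000).round(1))
    for y in(-56,56): print('   exp',proj(c,case2w([.001,y/1000,.046])).round(1))
    for k in [(-.049+.061,-.045),(-.049+.061,.045)]: print('  border rear exp',proj(c,case2w([*k,.046])).round(1))
E
```

```text
top obs (336.2, 182.0) [  4.4 -52.8]
top obs (328.4, 223.4) [ 0.6 57. ]
   exp [337.7 181.1]
   exp [328.3 223. ]
  border rear exp [332.7 184.2]
  border rear exp [325.1 217.8]
scene obs (294, 210.6) [ -2.2 -52.8]
scene obs (316.5, 187) [-1.3 54. ]
   exp [294.3 211.9]
   exp [317.5 186.9]
  border rear exp [299.9 211. ]
  border rear exp [318.6 190.8]
```

The border's rear corners agree with their expected home pixels within 1–1.5 px in both views. To be sure, I'll give one gentle two-finger nudge on the rear edges of both the board and the sheet.

Call:
{"api": "arm_command", "payload": {"targets": [[[0.0005, 0.01, 0.035, 0, -0.48, 0], [0, 0.03, 0.035, 0, 0, 0], [0, 0.03, 0.035, 0, 0, 0], [0, 0.03, 0.02, 0, 0, 0], [0, 0.025, 0, 0, 0, 0], [0, 0.012, 0, 0, 0, 0], [0, 0.004, 0, 0, 0, 0], [0, 0, 0, 0, 0, 0], [0, 0, 0, 0, 0, 0]]]}}

```text
time: 24.93
ee_pos: [0.5013, -0.1627, 0.0344]
eef_rot: [0.704, -0.072, 0.073, -0.703]
ft_force: [-0.2, 0.1, 0.1]
width: 0.0609
```

```bash
python3 - <<'E'
from look import *
go(case2w([-.0085,0,.0265]),CASE[2]+np.pi/2)
E
```

```text
t 24.93 pos [ 0.5013 -0.1627  0.0344] case [-46.5  -0.5] yaw -11.74 F [-0.2  0.1  0.1] w 0.0609 q7 [ 0.62  0.35 -0.45  1.9   0.19  0.94 -0.12]
shift (tool axes now) mm [-0.2  7.9 38. ]
turn about y deg 0.42 shift after turn mm [-0.5  7.9 38. ] tilt rv err [0.02 0.42 0.1 ]
```

Call:
{"api": "arm_command", "payload": {"targets": [[[0, 0.0075, 0.008, 0, 0.4, 0], [0, 0, 0.008, 0, 0, 0], [0, 0, 0.006, 0, 0, 0], [0, 0, 0.004, 0, 0, 0], [0, 0, 0.003, 0, 0, 0], [0, 0, 0.002, 0, 0, 0], [0, 0, 0.002, 0, 0, 0], [0, 0, 0.001, 0, 0, 0], [0, 0, 0, 0, 0, 0]]]}}

```text
time: 25.68
ee_pos: [0.5076, -0.1287, 0.0256]
eef_rot: [0.703, -0.074, 0.074, -0.703]
ft_force: [-0.2, 0.3, 0.6]
width: 0.0611
```

Call:
{"api": "arm_command", "payload": {"targets": [[[0, 0, 0.001, 0, 0, 0], [0, 0, 0.001, 0, 0, 0], [0, 0, 0, 0, 0, 0]]]}}

```text
time: 25.93
ee_pos: [0.508, -0.1267, 0.0255]
eef_rot: [-0.703, 0.074, -0.074, 0.703]
ft_force: [-0.6, 0.4, 0.6]
width: 0.061
```

Call:
{"api": "arm_command", "payload": {"targets": [[[0, 0, 0.001, 0, 0, 0], [0, 0, 0.001, 0, 0, 0], [0, 0, 0, 0, 0, 0]]]}}

```text
time: 26.18
ee_pos: [0.5082, -0.126, 0.0256]
eef_rot: [0.704, -0.075, 0.075, -0.703]
ft_force: [-1.7, -4.5, -0.6]
width: 0.0604
```

Call:
{"api": "arm_command", "payload": {"targets": [[[0, 0, 0.001, 0, 0, 0], [0, 0, 0.001, 0, 0, 0], [0, 0, 0, 0, 0, 0]]]}}

```text
time: 26.43
ee_pos: [0.5081, -0.126, 0.0256]
eef_rot: [0.704, -0.075, 0.075, -0.702]
ft_force: [-2.5, -11.0, 1.0]
width: 0.0609
```

Call:
{"api": "arm_command", "payload": {"targets": [[[0, 0, -0.004, 0, 0, 0], [0, 0, -0.02, 0, 0, 0], [0, -0.02, -0.035, 0, 0, 0], [0, -0.035, -0.02, 0, 0, 0], [0, -0.035, 0, 0, 0, 0], [0, -0.035, 0, 0, 0, 0], [0, -0.03, 0, 0, 0, 0], [0, 0, 0, 0, 0, 0], [0, 0, 0, 0, 0, 0]]], "hand": 0.6}}

```text
time: 27.18
ee_pos: [0.4934, -0.2001, 0.1823]
eef_rot: [0.704, -0.073, 0.076, -0.703]
ft_force: [-0.3, 0.7, -1.1]
width: 0.0523
```

```bash
python3 - <<'E'
from look import *
c=shot('scene','pics/x.png'); import plan
go([.61,-.23,.12])
# peg estimates
h=case2w([-.011,-.087,.0]);print('hinge',h)
# peg ball center z .084
u=(248.6,203.3)
p=unproj(c,*u,.084);print('scene peg',p, 'ang',np.degrees(np.arctan2(*( (w2case(p)-[-11/1000,-.087])*[-1,1]))),np.linalg.norm(p[:2]-h[:2]))
look('scene',235,190,305,235,10,'s16');look('top',330,145,420,185,8,'t16',1.3)
E
```

```text
t 27.23 pos [ 0.4924 -0.1999  0.1806] case [-84.8   0.3] yaw -12.07 F [0.3 0.  0.4] w 0.0524 q7 [ 0.71  0.19 -0.45  1.75  0.09  1.23  0.02]
shift (tool axes now) mm [121.2  60.7  -4.9]
hinge [ 0.59332906 -0.1461844   0.        ]
scene peg [ 0.61491906 -0.23003499  0.084     ] ang 116.60266717484744 0.08658549785909281
```

View pics/s16.png

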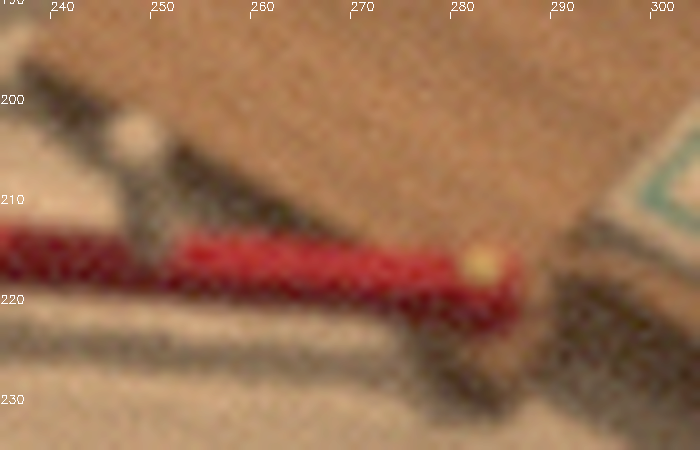

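View pics/t16.png

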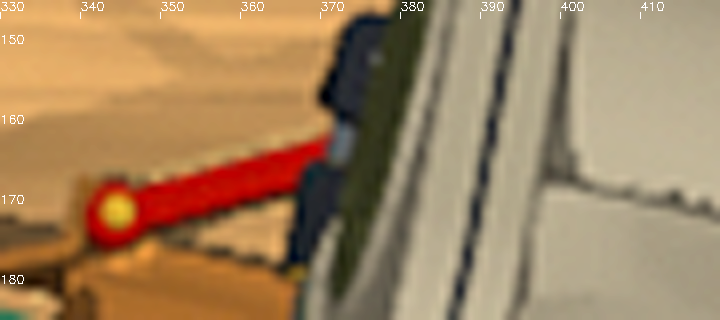

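11 N and nothing moved, so both are home. The peg ball is at (248,203) in the scene view. Combining both views and the hinge radius (90.3 mm against 90 given) puts the peg at about (0.617, -0.2335), with the bar open about 117°. I'll cage the peg loosely with the jaws along the direction of swing and walk it round.

Call:
{"api": "arm_command", "payload": {"targets": [[[0, 0, 0, 0, -6.75, 0], [0, 0, 0, 0, -6.75, 0], [0, 0, 0, 0, -6.75, 0], [0, 0, 0, 0, -6.75, 0], [0, 0, 0, 0, 0, 0], [0, 0, 0, 0, 0, 0]]]}}

```text
time: 27.83
ee_pos: [0.4918, -0.1999, 0.1795]
eef_rot: [-0.701, -0.09, 0.091, 0.702]
ft_force: [-0.5, -0.2, 0.4]
width: 0.052
```

```bash
python3 - <<'E'
from plan import *
go([.617,-.2335,.05],np.radians(15))
E
```

```text
t 27.83 pos [ 0.4918 -0.1999  0.1795] case [-84.9   0.9] yaw 14.7 F [-0.5 -0.2  0.4] w 0.052 q7 [ 0.75  0.19 -0.5   1.75  0.1   1.23  0.48]
shift (tool axes now) mm [112.7 129.3 -64.5]
turn about y deg -0.3 shift after turn mm [112.2 129.5 -64.9] tilt rv err [-0.08 -0.3  -0.07]
```

Call:
{"api": "arm_command", "payload": {"targets": [[[0.018, 0, -0.01, 0, -0.3, 0], [0.019, 0, -0.011, 0, 0, 0], [0.019, 0.01, -0.011, 0, 0, 0], [0.019, 0.015, -0.011, 0, 0, 0], [0.019, 0.015, -0.011, 0, 0, 0], [0.019, 0.01, -0.011, 0, 0, 0], [0, 0, 0, 0, 0, 0], [0, 0, 0, 0, 0, 0]]]}}

```text
time: 28.5
ee_pos: [0.6182, -0.2327, 0.1286]
eef_rot: [-0.7, -0.092, 0.093, 0.702]
ft_force: [-0.6, 0.5, 0.9]
width: 0.0521
```

```bash
python3 - <<'E'
from look import *
go([.617,-.2335,.05],np.radians(15));look('scene',220,150,310,240,8,'s17')
E
```

```text
t 28.5 pos [ 0.6182 -0.2327  0.1286] case [ -90.3 -129.5] yaw 15.04 F [-0.6  0.5  0.9] w 0.0521 q7 [ 0.63  0.51 -0.46  1.45  0.23  1.23  0.4 ]
shift (tool axes now) mm [-1.2 78.6 -0.7]
turn about y deg 0.04 shift after turn mm [-1.3 78.6 -0.5] tilt rv err [-0.13  0.04 -0.12]
```

View pics/s17.png

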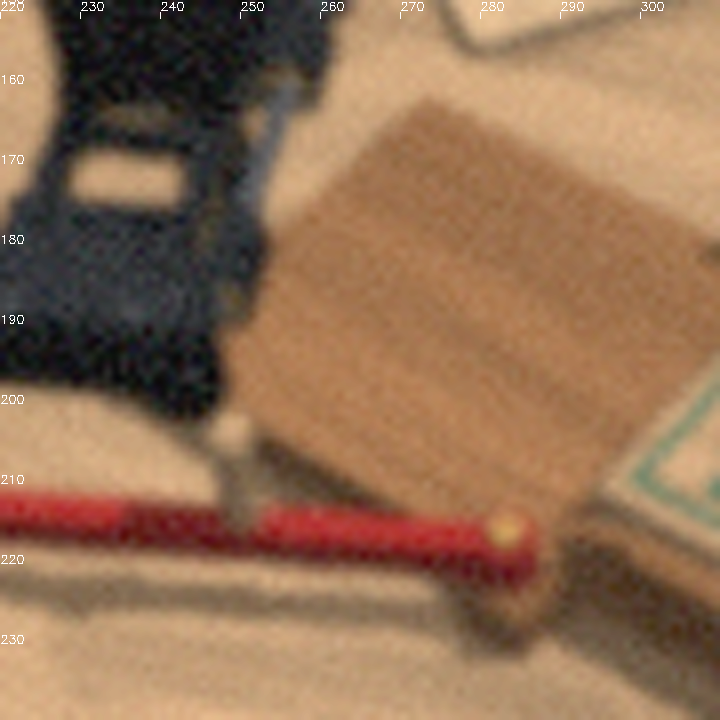

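```bash
python3 - <<'E'
from plan import *
s=readout.read_state();R=Ro.from_quat(s['eef_rot']).as_matrix();p=s['ee_pos'];c=load('scene')
for o in(.026,.041):
  for z in(-.0095,.0095): print(o,z,proj(c,p+R@[o,0,z]).round(1))
print(proj(c,[.617,-.2335,.084]),proj(c,[.617,-.2335,.043]))
E
```

```text
0.026 -0.0095 [238.4 199.3]
0.026 0.0095 [245.9 200. ]
0.041 -0.0095 [236.9 203.8]
0.041 0.0095 [244.4 204.5]
[247.05174697 203.48210053] [249.1036048  213.41262933]
```

Call:
{"api": "arm_command", "payload": {"targets": [[[-0.001, 0.015, 0, 0, 0, 0], [0, 0.02, 0, 0, 0, 0], [0, 0.02, 0, 0, 0, 0], [0, 0.015, 0, 0, 0, 0], [0, 0.008, 0, 0, 0, 0], [0, 0, 0, 0, 0, 0], [0, 0, 0, 0, 0, 0]]]}}

```text
time: 29.13
ee_pos: [0.6174, -0.2337, 0.0535]
eef_rot: [0.701, 0.093, -0.093, -0.701]
ft_force: [-0.0, -0.3, 1.0]
width: 0.052
```

Call:
{"api": "arm_command", "payload": {"targets": [[[0, 0, 0, 0, 0, 0], [0, 0, 0, 0, 0, 0], [0, 0, 0, 0, 0, 0], [0, 0, 0, 0, 0, 0], [0, 0, 0, 0, 0, 0]]], "hand": 0.26, "grip_force": 5}}

```text
time: 29.55
ee_pos: [0.6176, -0.2336, 0.053]
eef_rot: [0.701, 0.094, -0.093, -0.701]
ft_force: [-1.0, 0.2, -0.5]
width: 0.0278
```

```bash
python3 - <<'E'
from look import *
go([.617,-.2335,.05],np.radians(15));look('scene',220,150,310,240,8,'s18')
E
```

```text
t 29.55 pos [ 0.6176 -0.2336  0.053 ] case [ -91.4 -129.1] yaw 15.2 F [-1.   0.2 -0.5] w 0.0278 q7 [ 0.62  0.58 -0.44  1.52  0.27  1.1   0.38]
shift (tool axes now) mm [-0.5  3.   0.3]
turn about y deg 0.2 shift after turn mm [-0.5  3.   0.3] tilt rv err [0.02 0.2  0.03]
```

View pics/s18.png

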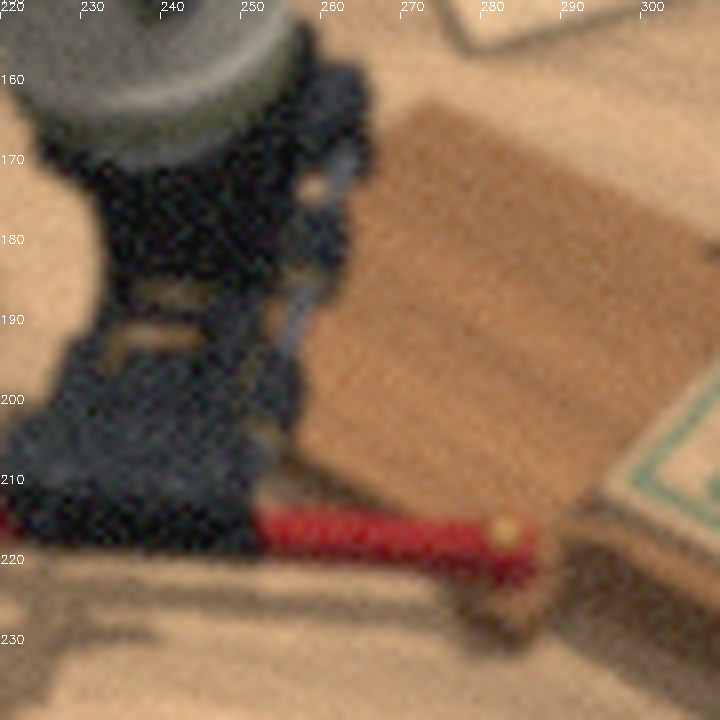

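Call:
{"api": "arm_command", "payload": {"targets": [[[-0.004, 0.001, 0.0001, 0, 2.5, 0], [-0.00785, 0, 0.00034, 0, 5, 0], [-0.00785, 0, 0.00034, 0, 5, 0], [-0.00785, 0, 0.00034, 0, 5, 0], [-0.00785, 0, 0.00034, 0, 5, 0], [-0.00785, 0, 0.00034, 0, 5, 0], [-0.00785, 0, 0.00034, 0, 5, 0], [-0.00785, 0, 0.00034, 0, 5, 0], [-0.00785, 0, 0.00034, 0, 5, 0], [0, 0, 0, 0, 0, 0]]]}}

```text
time: 30.43
ee_pos: [0.5516, -0.2262, 0.0517]
eef_rot: [0.687, -0.168, 0.168, -0.687]
ft_force: [0.1, 0.7, -0.7]
width: 0.0227
```

```bash
cat > bar.py <<'E'
from look import *
def bar():
    s=readout.read_state();p=s['ee_pos'];h=case2w([-.011,-.087,0]);d=p-h
    R=Ro.from_quat(s['eef_rot']).as_matrix()
    th=np.degrees(np.arctan2(d[1],d[0]))%360-(np.degrees(CASE[2])+90)
    print('r mm',np.hypot(*d[:2])*1000,'theta of tcp',th,'yaw-implied theta',np.degrees(np.arctan2(R[1,0],R[0,0]))+102.16, 'case',w2case(p)*1000,'z',p[2],'F tool',(R.T@s['ft_force']).round(1),'w',s['width'],'q',s['joint_positions'].round(2),s['time'])
E
python3 - <<'E'
from bar import *
bar();look('scene',220,150,340,250,6,'s19')
E
```

```text
r mm 90.28474332209498 theta of tcp 74.61438236863376 yaw-implied theta 74.65293921932896 case [-98.04912173 -63.04618438] z 0.05171098777868759 F tool [-0.3  0.7  0.7] w 0.022656804056076656 q [ 0.57  0.44 -0.32  1.71  0.16  1.02 -0.28] 30.4333
```

View pics/s19.png

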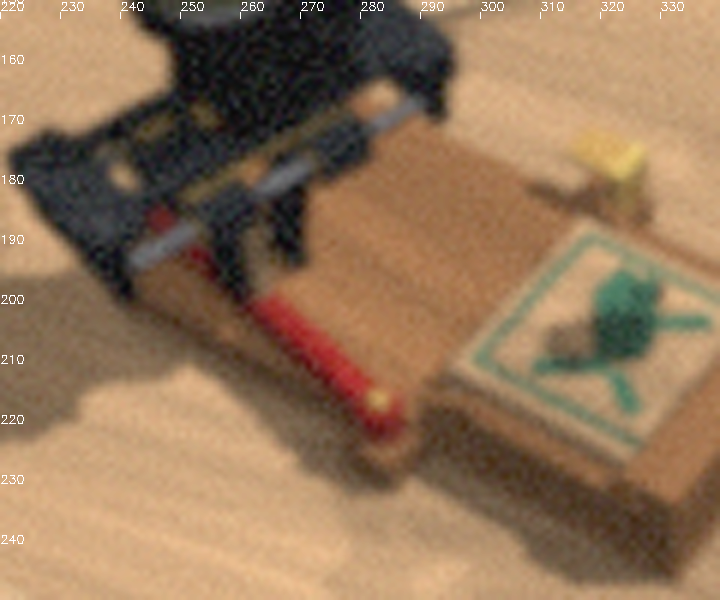

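The peg at (262,193) is caged between the fingers, the bar has swung with it, and the arc radius is 90.3 mm. I'll continue.

Call:
{"api": "arm_command", "payload": {"targets": [[[-0.00785, 0, 0.00034, 0, 5, 0], [-0.00785, 0, 0.00034, 0, 5, 0], [-0.00785, 0, 0.00034, 0, 5, 0], [-0.00785, 0, 0.00034, 0, 5, 0], [-0.00785, 0, 0.00034, 0, 5, 0], [-0.00785, 0, 0.00034, 0, 5, 0], [-0.00785, 0, 0.00034, 0, 5, 0], [-0.00785, 0, 0.00034, 0, 5, 0], [-0.00785, 0, 0.00034, 0, 5, 0], [-0.00785, 0, 0.00034, 0, 5, 0], [-0.00785, 0, 0.00034, 0, 5, 0], [0, 0, 0, 0, 0, 0]]]}}

```text
time: 31.48
ee_pos: [0.5048, -0.1575, 0.0517]
eef_rot: [-0.533, 0.465, -0.465, 0.533]
ft_force: [-0.1, 0.4, -0.4]
width: 0.0226
```

```bash
python3 - <<'E'
from bar import *
bar();look('scene',220,150,350,250,6,'s20')
E
```

```text
r mm 89.23644459806503 theta of tcp 19.425836876352832 yaw-implied theta 19.917056270504162 case [-40.67883085  -2.84353831] z 0.05165437481022078 F tool [-0.4  0.4 -0.1] w 0.022589021595459127 q [ 0.4   0.3  -0.21  1.89  0.07  0.96 -1.28] 31.4833
```

View pics/s20.png

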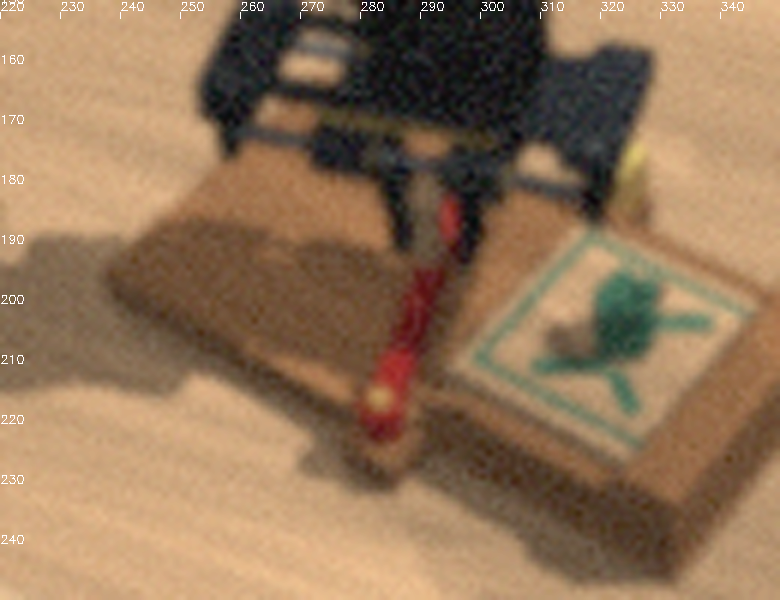

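Call:
{"api": "arm_command", "payload": {"targets": [[[-0.0063, 0, 0.0002, 0, 4, 0], [-0.0063, 0, 0.0002, 0, 4, 0], [-0.0048, 0, 0.0001, 0, 3, 0], [-0.0048, 0, 0.0001, 0, 3, 0], [-0.0032, 0, 0, 0, 2, 0], [-0.0032, 0, 0, 0, 2, 0], [-0.002, 0, 0, 0, 1.3, 0], [0, 0, 0, 0, 0, 0]]]}}

```text
time: 32.2
ee_pos: [0.5056, -0.1286, 0.0516]
eef_rot: [0.448, -0.547, 0.547, -0.448]
ft_force: [0.9, 0.2, 0.4]
width: 0.0226
```

Call:
{"api": "arm_command", "payload": {"targets": [[[-0.0015, 0, 0, 0, 0, 0], [-0.0015, 0, 0, 0, 0, 0], [0, 0, 0, 0, 0, 0]]]}}

```text
time: 32.45
ee_pos: [0.5059, -0.1254, 0.0515]
eef_rot: [0.447, -0.547, 0.548, -0.447]
ft_force: [-0.1, 0.6, 0.2]
width: 0.0224
```

```bash
python3 - <<'E'
from bar import *
bar();look('scene',250,150,370,250,6,'s21')
E
```

```text
r mm 89.8223181331446 theta of tcp -1.2011940742342517 yaw-implied theta 0.6762060541240658 case [-9.11703177  2.80257939] z 0.051541295512350566 F tool [-0.5 -0.2 -0.3] w 0.022391453627314973 q [ 0.31  0.28 -0.18  1.91  0.06  0.95 -1.67] 32.45
```

View pics/s21.png

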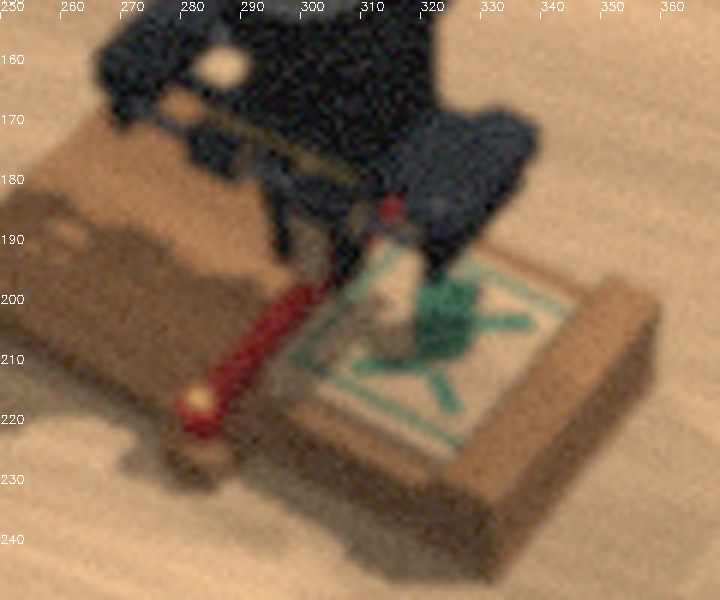

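Nearly shut: the bar runs from (281,216) to its end at about (314,184). I'll push further in small steps and feel for the stop.

Call:
{"api": "arm_command", "payload": {"targets": [[[-0.001, 0, 0, 0, 0, 0], [-0.001, 0, 0, 0, 0, 0], [0, 0, 0, 0, 0, 0]]]}}

```text
time: 32.75
ee_pos: [0.5062, -0.1233, 0.0516]
eef_rot: [0.447, -0.548, 0.548, -0.447]
ft_force: [-0.1, -1.2, 0.5]
width: 0.0225
```

Call:
{"api": "arm_command", "payload": {"targets": [[[-0.001, 0, 0, 0, 0, 0], [-0.001, 0, 0, 0, 0, 0], [0, 0, 0, 0, 0, 0]]]}}

```text
time: 33.0
ee_pos: [0.5065, -0.122, 0.0516]
eef_rot: [0.447, -0.548, 0.548, -0.447]
ft_force: [-1.7, -3.8, 0.9]
width: 0.0227
```

Call:
{"api": "arm_command", "payload": {"targets": [[[-0.001, 0, 0, 0, 0, 0], [-0.001, 0, 0, 0, 0, 0], [0, 0, 0, 0, 0, 0]]]}}

```text
time: 33.25
ee_pos: [0.5065, -0.1216, 0.0515]
eef_rot: [0.447, -0.548, 0.549, -0.446]
ft_force: [-2.4, -10.0, 0.1]
width: 0.0232
```

A firm stop at 10 N, where the geometry puts the shut position (TCP x ≈ -6 mm). I'll back off to unload, lift clear and check.

Call:
{"api": "arm_command", "payload": {"targets": [[[0.003, 0, 0, 0, 0, 0], [0.002, 0, 0, 0, 0, 0], [0, 0, 0, 0, 0, 0], [0, 0, 0, 0, 0, 0], [0, 0, 0, 0, 0, 0]]], "hand": 0.4}}

```text
time: 33.67
ee_pos: [0.5062, -0.124, 0.0516]
eef_rot: [-0.447, 0.548, -0.548, 0.447]
ft_force: [-0.3, 0.6, -0.1]
width: 0.0342
```

Call:
{"api": "arm_command", "payload": {"targets": [[[0, -0.01, 0, 0, 0, 0], [0, -0.02, 0, 0, 0, 0], [0, -0.03, 0, 0, 0, 0], [0, -0.03, 0, 0, 0, 0], [0, -0.02, 0, 0, 0, 0], [0.01, -0.02, -0.02, 0, 0, 0], [0.035, 0, 0, 0, 0, 0], [0.035, 0, 0, 0, 0, 0], [0.035, 0, 0, 0, 0, 0], [0.035, 0, 0, 0, 0, 0], [0.035, 0, 0, 0, 0, 0], [0, 0, 0, 0, 0, 0]]]}}

```text
time: 34.67
ee_pos: [0.4463, -0.3088, 0.1824]
eef_rot: [0.445, -0.549, 0.551, -0.444]
ft_force: [-1.1, -0.2, 0.3]
width: 0.0348
```

```bash
python3 - <<'E'
from bar import *
bar();look('scene',270,165,370,245,8,'s22');look('top',265,145,425,255,5,'t22',1.3)
E
```

```text
r mm 219.2248246464222 theta of tcp 60.02832002160929 yaw-implied theta 0.08416343769660273 case [-200.90842305   22.51855822] z 0.18237589447415142 F tool [ 0.4 -0.3 -1. ] w 0.0348489334375886 q [ 0.54  0.18 -0.02  1.74  0.01  1.23 -1.27] 34.6667
```

View pics/s22.png

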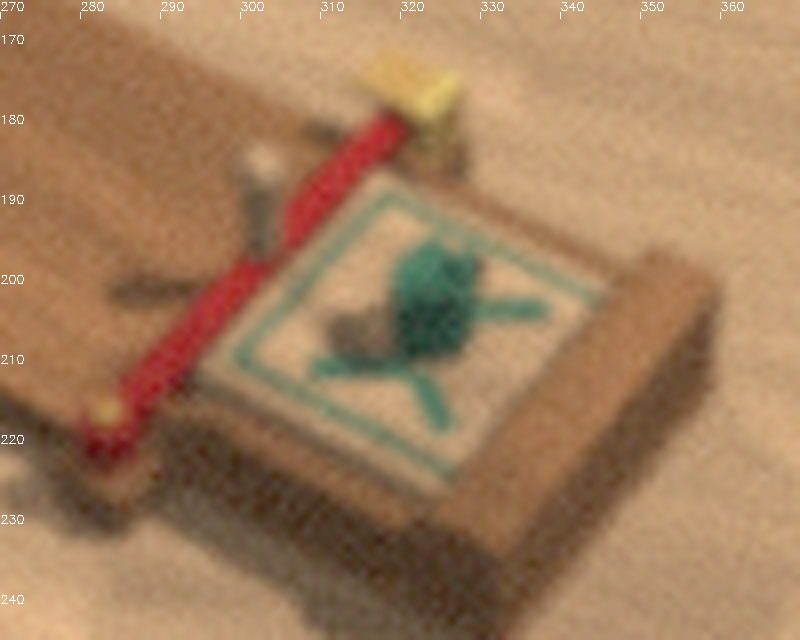

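View pics/t22.png

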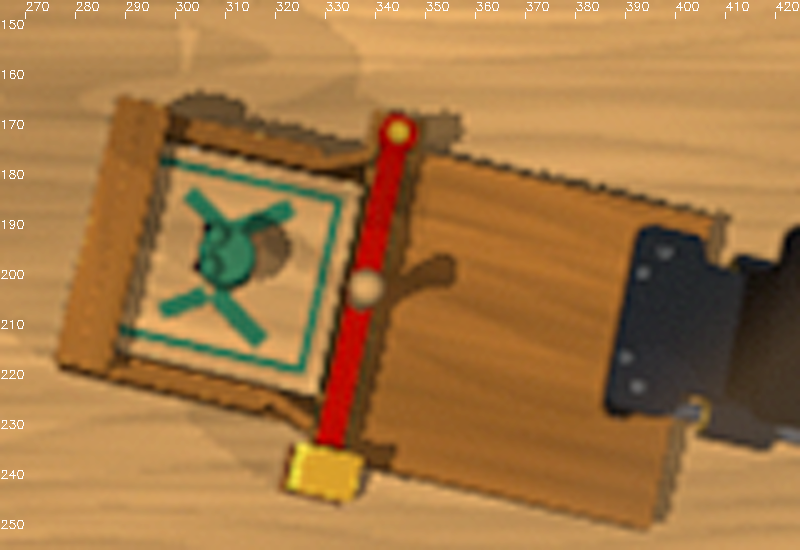

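View pics/full_s22.png

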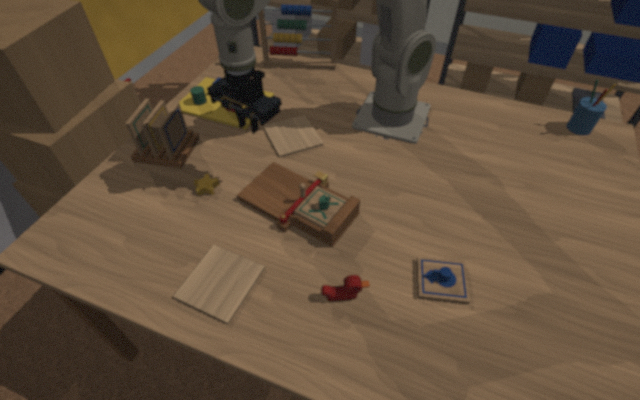

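The bar enters the brass catch at (318,181) in the scene view. The frog board lies square under the lip, and the duck, star and fish board look unmoved. I'll check the bar angle by numbers.

```bash
python3 - <<'E'
import plan
from plan import *
c=load('top');plan.CASE=[.5117,-.1195,1.3585]
print('shut exp',proj(c,case2w([-.011,.075,.043])).round(1),proj(c,case2w([-.011,-.087,.047])).round(1),'ball',proj(c,case2w([-.011,.003,.084])).round(1))
for t in (0,.05,.1):print(t,proj(c,case2w([-.011-.162*np.sin(t),-.087+.162*np.cos(t),.043])).round(1))
q=w2case(unproj(c,331.3,232,.043));h=w2case(unproj(c,344.6,171.4,.045));print(q,h,np.arctan2(-(q-h)[0],(q-h)[1]))
b=w2case(unproj(c,338.2,202.4,.084));print('ball case',b,np.arctan2(-(b-h)[0],(b-h)[1]))
c=load('scene');plan.CASE=[.5136,-.1105,1.3585]
q=w2case(unproj(c,318.7,181,.043));h=w2case(unproj(c,283.3,216.3,.045));print(q,h,np.arctan2(-(q-h)[0],(q-h)[1]))
print('exp',proj(c,case2w([-.011,.075,.043])).round(1))
b0,b1=load('top'),None
E
```

```text
shut exp [331.2 231.4] [344.8 170.7] ball [338.4 201.9]
0 [331.2 231.4]
0.05 [334.3 232. ]
0.1 [337.5 232.5]
[-0.01154633  0.07658034] [-0.01093515 -0.08551662] 0.0037704371216979605
ball case [-0.01075162  0.00443391] -0.002040286518756987
[-0.01106438  0.07976838] [-0.01468479 -0.08432007] -0.022060208889621537
exp [317.8 182. ]
```

```bash
python3 - <<'E'
from h import *
print(r.close_job())
E
```

```text
the job is handed in; nothing more can be done
None
```

The puzzle case is packed and I handed the job in at about 35 s, with the gripper clear of everything. The hand-in gives no verdict, so the results below are my own checks.

**What I did**
- I squared and centred the separator with a two-finger push from the side, then slid it along the ledge until it stopped against the back wall.
- I lifted the frog board by its knob, set it on the separator and slid it in under the lip.
- I gave the board and the separator one last gentle nudge together, then swung the red bar shut by its peg.

**Last checks**
- **Separator and frog board:** the final nudge reached 11 N and moved neither. Their edges were within about 3 mm of the home position in both camera views.
- **Bar:** it came to a firm stop at 10 N in the catch. Its measured angle was 0.00 rad from the top view and -0.02 rad from the scene view, against the 0.05 limit.
- **Bystanders:** the duck, star and fish board looked unmoved in the final picture; I did not measure them.

**What disagreed**
- **Camera mismatch:** the two cameras differed by 7–9 mm in world y. I settled this with a sighting of the gripper and the touch against the back wall.
- **Frog board landing:** the frog board touched down about 2.5 mm sooner than calculated, probably because it had slipped a little in the grip. That gave a brief peak of about 18 N up plus 9.5 N sideways (roughly 20 N), the highest force I saw.

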